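Hang up the cups hidden behind the herb pots

ROBOT

A 7-joint arm with a two-finger parallel gripper is mounted at the origin on the work surface. World frame = base frame: x ahead of the robot, y to its left, z up, the work surface at z = 0. Lengths are in m, angles in rad, forces in N, time in s.
With the tool pointing down it reaches from about 0.35 to 0.9 m from the base axis. Payload 19.9 kg.
Tool frame: the origin (TCP) lies midway between the tips of the shut fingers; the grasp point (between the pads) lies 19 mm behind it; z points along the fingers, y is the line along which they close (so a half turn about z gives the same grasp; the last joint's range is limited). The gripper opens to 94 mm and grips with 3 to 60 N. Pads are 16 mm wide; open, the fingers measure 119 mm over their backs; the gripper's body (75 mm by 177 mm) begins 78 mm behind the grasp point.
Start: joints at [-1.206, 0.417, -0.01, 1.614, 0.005, 1.111, -0.053], TCP at [0.247, 0.574, 0.205] pointing down, gripper open.
Joint ranges: [-2.81, 2.81], [-0.39, 2.02], [-1.27, 1.25], [0.06, 2.57], [-1.19, 4.33], [0.19, 2], [-2.82, 2.82]. Speed limits (rad/s): [1.89, 1.89, 2.39, 2.39, 3.01, 3.01, 3.01].

INTERFACE

Orientations are given as a unit quaternion [x, y, z, w].
In Python, from bench import observe, grab_frame, camera_info, close_job, boxes_of, regions_of, pinpoint gives the robot as it stands.
- The arm moves only by the tool carry_out, never from a script. Its argument "series" is a list of rows, each a list of 3 entries, a list of its own where there are three numbers: the shift along the tool's x, y, z in m, then the turn, a rotation vector about the tool's x, y, z in degrees, then the opening, from -1 (shut) to 1 (fully open). A call has 1 to 8 rows; each row is the pose to reach, as a shift and turn from the pose commanded when the call began, along the tool's axes at that moment; what a row does not reach only later rows make up. A row lasts 1/8 s, in which the tool goes at most 62.5 mm and 10.7 degrees, less where a joint would pass 70% of its speed; a pose out of reach is approached as far as the arm can. A call with a gripper value outside its range is refused whole. The fingers move at their own pace and stop on an object; the grip force is fixed at half the most. Time passes only in rows, so rows that repeat a pose let the fingers close. It gives the time, the measured TCP pose, the force, the opening and the grip force at its end, in the units of the state.
- observe(): the state, without advancing time (a new reading comes with each control period).
- grab_frame(name): name is "scene" or "top" or "wrist"; returns the picture (480x640x3 uint8, red, green, blue); there is no depth.
- camera_info(name): a dict with "K" (3x3 intrinsics, pixels), "camera_from_world" (4x4, takes a point from world to camera coordinates). Camera axes: x right, y down, z forward; pixel columns grow to the right and rows downward; lengths in m; the calibration is good to about 2 mm. A picture is of the moment at which its call begins: read the wrist's pose just before it. camera_info takes no time and is no camera call; for the wrist camera it gives the pose at the moment of the call.
- close_job(): hands the job in; it is judged then, once.
Trained networks look in the newest picture that a camera, given by its name, has taken for a name from the list of things; names that differ only in an ending like _2 or _b are one class to them, and where a whole thing is asked for, a point or a joint stands for the part that bears it (a point fixed in the world has none). Each returns a list of dicts, best first, with "conf" (0 to 1); they miss things now and then, are a little off and sometimes report something else, mostly with a low value. They report only what shows in the picture. A call takes as long as a camera call. They do not tell look-alikes from the thing itself.
- boxes_of(camera, target): "at" ([x, y, z] in m, in world coordinates, good to about 4 mm: the middle of the surface that is visible of it).
- regions_of(camera, target): "region" (480x640 bool, what is visible of it).
- pinpoint(camera, target): "at" ([x, y, z] in m, in world coordinates, good to about 4 mm: a listed point, or the origin of a listed thing).
The state is a dict: "time_s": time; "joint_positions": joint angles; "dq": joint speeds; "joint_efforts": joint torques, N m; "ee_pos": TCP position; "ee_rot": TCP orientation; "contact_force": force on the tool from outside, world axes, zero at the start; "ft_torque": the same for the moment, N m; "grip_width": opening from 0.0 (shut) to 1.0 (fully open); "finger_force": force on a finger pad.
Only numpy, scipy, OpenCV 4.12 (cv2) and the standard library are available. Lean on these libraries where they do the work, as an engineer would, in place of code of your own. Each camera call takes 0.05 s, during which the arm holds its last target. There are 200 camera calls.

TASK

Two or three enamel cups are tucked half under the wooden riser, each behind a ceramic herb pot. Move the pots in front of the cups aside, draw the cups out and hang each by its handle on a hook of its own on the cup rack, and leave all three pots standing upright where they stood, each in the middle of its own cork pad. Leave the bottle, hand fork and wedge alone.

Things in the scene. Friction and masses are not known exactly. Their poses are not given: they have to be found in the camera images.
- riser: light-wood riser shelf, fixed. Origin: on the ledge below the middle of its board's front edge; x away from the robot, under the board, y left, z up. Board 130 deep (x 0 to 130), 400 wide, 10 thick, underside 90 above the ledge. End panels 12 thick at y +-194; stop batten under the board, front face at x 24, 30 high. In front of it three pots stand on cork pads, cups tucked behind
- rack: dark-wood cup rack, fixed: two posts and a rail with three brass hooks pointing to the robot. Origin: on the ledge below the seat of the middle hook; x away from the robot, towards the rail, y left, z up. Rail at x 65, 18 thick, from 237 to 267 above the ledge; posts at y +-181, their feet 14 high from x -10 to 120
- pad_1 (a point): centre of a cork pad, flat on the ledge, 108 across, 1.5 thick, 96 before the board's front edge at riser y = +120 (left); a pot stands on it; axes as the riser's
- pad_2 (a point): centre of a cork pad, flat on the ledge, 108 across, 1.5 thick, 96 before the board's front edge at riser y = 0 (middle); a pot stands on it; axes as the riser's
- pad_3 (a point): centre of a cork pad, flat on the ledge, 108 across, 1.5 thick, 96 before the board's front edge at riser y = -120 (right); a pot stands on it; axes as the riser's
- hook_1 (a point): seat of the left hook (rack y = +130): top of the wire at its lowest, 240 above the ledge; axes as the rack's. Brass wire 8 thick: it slopes down from the rail to the seat, then up to a tip 30 before the seat (towards the robot), whose top is 18 above the seat
- hook_2 (a point): seat of the middle hook (rack y = 0): top of the wire at its lowest, 240 above the ledge; axes as the rack's. Brass wire 8 thick: it slopes down from the rail to the seat, then up to a tip 30 before the seat (towards the robot), whose top is 18 above the seat
- hook_3 (a point): seat of the right hook (rack y = -130): top of the wire at its lowest, 240 above the ledge; axes as the rack's. Brass wire 8 thick: it slopes down from the rail to the seat, then up to a tip 30 before the seat (towards the robot), whose top is 18 above the seat
- pot_white_mid (a point): white ceramic herb pot, 150 high with its fixed cork lid (ceramic up to 137): heavy foot 88 across, narrowing to a straight upper part 66 across from 66 above the underside up; about 0.5 kg. Point: its centre, 75 above its underside; z up along its axis
- pot_orange_mid (a point): orange ceramic herb pot, 150 high with its fixed cork lid (ceramic up to 137): heavy foot 88 across, narrowing to a straight upper part 66 across from 66 above the underside up; about 0.5 kg. Point: its centre, 75 above its underside; z up along its axis
- pot_grey_mid (a point): grey ceramic herb pot, 150 high with its fixed cork lid (ceramic up to 137): heavy foot 88 across, narrowing to a straight upper part 66 across from 66 above the underside up; about 0.5 kg. Point: its centre, 75 above its underside; z up along its axis
- cup_1_mid (a point): white enamel cup, blue rim and handle; may be absent (None from the very start). The cups are alike: 64 across the rim, 80 high, open top, wall 4, about 0.14 kg. Point: on its axis, 40 above its underside; z up the axis, handle on the +y side (at the start roughly to the robot's left). At the start about 18 mm of its rear is under the riser board
- cup_1_eye (a point): cup 1: underside of the middle of the handle's top bar, 45 from the cup's axis, 61 above its underside; axes as the cup's. The handle is a D loop of bar 9 thick in the cup's y-z plane, reaching 67 from the axis; opening 25 wide (y 32 to 57), 43 high (18 to 61 above the underside). Once on a hook and let go the cup swings down to hang mouth sideways
- cup_2_mid (a point): white enamel cup, blue rim and handle; may be absent (None from the very start). The cups are alike: 64 across the rim, 80 high, open top, wall 4, about 0.14 kg. Point: on its axis, 40 above its underside; z up the axis, handle on the +y side (at the start roughly to the robot's left). At the start about 18 mm of its rear is under the riser board
- cup_2_eye (a point): cup 2: underside of the middle of the handle's top bar, 45 from the cup's axis, 61 above its underside; axes as the cup's. The handle is a D loop of bar 9 thick in the cup's y-z plane, reaching 67 from the axis; opening 25 wide (y 32 to 57), 43 high (18 to 61 above the underside). Once on a hook and let go the cup swings down to hang mouth sideways
- cup_3_mid (a point): white enamel cup, blue rim and handle; may be absent (None from the very start). The cups are alike: 64 across the rim, 80 high, open top, wall 4, about 0.14 kg. Point: on its axis, 40 above its underside; z up the axis, handle on the +y side (at the start roughly to the robot's left). At the start about 18 mm of its rear is under the riser board
- cup_3_eye (a point): cup 3: underside of the middle of the handle's top bar, 45 from the cup's axis, 61 above its underside; axes as the cup's. The handle is a D loop of bar 9 thick in the cup's y-z plane, reaching 67 from the axis; opening 25 wide (y 32 to 57), 43 high (18 to 61 above the underside). Once on a hook and let go the cup swings down to hang mouth sideways
- bottle: bystander: capped green glass bottle, 60 across, 200 high, standing; origin at its underside
- fork: bystander: green plastic hand fork, 230 long, 28 high, lying; origin on the ledge under its middle, tines to its +x
- wedge: bystander: wooden sill wedge, 120 x 40, up to 32 high; origin on the ledge under its middle
Things that resemble listed ones, but are neither listed nor needed, are in the scene too. What is shaped like the part that bears pot_white_mid but yellow is not meant.

How it is judged:
At the end, for the whole second after the job is handed in: Every cup that is present hangs at rest by its handle (underside of the handle's top bar within 30 mm of a hook's seat), no two on one hook; all three pots stand upright (within 0.1 rad) within 20 mm of where each stood at the start ((distance between cup_1_eye and hook_1 below 0.03 m or distance between cup_1_eye and hook_2 below 0.03 m or distance between cup_1_eye and hook_3 below 0.03 m) and linear speed of each of cup_1, cup_2, cup_3 below 0.05 m/s and (distance between cup_2_eye and hook_1 below 0.03 m or distance between cup_2_eye and hook_2 below 0.03 m or distance between cup_2_eye and hook_3 below 0.03 m) and (distance between cup_3_eye and hook_1 below 0.03 m or distance between cup_3_eye and hook_2 below 0.03 m or distance between cup_3_eye and hook_3 below 0.03 m) and distance between cup_1_eye and cup_2_eye above 0.065 m and distance between each of cup_1_eye, cup_2_eye and cup_3_eye above 0.065 m and distance of each of pot_white_mid, pot_orange_mid, pot_grey_mid from where it was at the start of the episode below 0.02 m and angle between each of pot_white_mid, pot_orange_mid, pot_grey_mid's own z axis and vertical below 0.1 rad and linear speed of each of pot_white, pot_orange, pot_grey below 0.02 m/s); the robot touches nothing.
It fails at once if the bottle, the hand fork or the wedge is shifted by more than 30 mm (distance of any of bottle, fork, wedge from where it was at the start of the episode above 0.03 m).
Of cup_1, cup_2, cup_3 only 2 to 3 are there at a start; the rules pass over those that are not, and their reading is None.
At some moment in a run one of pot_white, pot_orange, pot_grey may be knocked a few centimetres aside while the robot is not near it.
It also fails if it takes over 210 s, if anything falls off the work surface, if the arm or the gripper's body presses on something with over 40 N, if the wrist force passes 120 N, or if a joint passes its speed limit or range.

## Working session

There is one attempt and no reset: what is moved stays moved. The work goes in short steps, Python scripts to look and compute and a tool call to move; the robot and the scene stay as the last step left them, time stands still between calls to the robot, and variables do not carry over. Pictures are saved under pics/ and viewed, at most 14 in all, crops included, and the job is handed in when it is done.

Besides the shell and the picture viewer there is one more tool, called after "Call:" in YAML: its name, and indented under it one key for each argument. carry_out: Moves the arm, as the interface text tells. Its arguments: {"type":"object","properties":{"series":{"type":"array"}},"required":["series"]}

```bash
ls; mkdir -p pics; python3 - <<'E'
from bench import *
import cv2
s=observe();print(s['time_s'],s['ee_pos'],s['ee_rot'],s['grip_width'])
for c in('scene','top'):
    cv2.imwrite(f'pics/{c}0.png',grab_frame(c)[:,:,::-1])
    for t in ['riser','rack','pad_1','pad_2','pad_3','hook_1','hook_2','hook_3','pot_white_mid','pot_orange_mid','pot_grey_mid','cup_1_mid','cup_1_eye','bottle','fork','wedge']:
        print(c,t,[(r['at'].__class__ and [round(float(v),3) for v in r['at']],round(r['conf'],2)) for r in pinpoint(c,t)][:5])
E
```

```text
pics
0.0 [0.2471662  0.57365389 0.20481549] [ 2.01965883e-01  9.79392363e-01 -6.13702080e-04 -6.37686933e-05] 0.9999903213398899
scene riser [([0.563, 0.198, 0.001], 0.66)]
scene rack []
scene pad_1 [([0.468, 0.196, 0.003], 0.87), ([0.459, 0.314, -0.002], 0.8), ([0.469, 0.072, -0.001], 0.67), ([0.553, 0.077, 0.037], 0.27)]
scene pad_2 [([0.468, 0.196, 0.003], 0.87), ([0.459, 0.314, -0.002], 0.8), ([0.469, 0.072, -0.001], 0.67), ([0.553, 0.077, 0.037], 0.27)]
scene pad_3 [([0.468, 0.196, 0.003], 0.87), ([0.459, 0.314, -0.002], 0.8), ([0.469, 0.072, -0.001], 0.67), ([0.553, 0.077, 0.037], 0.27)]
scene hook_1 [([0.566, -0.098, 0.241], 0.85), ([0.586, -0.229, 0.236], 0.73), ([0.596, -0.361, 0.238], 0.72)]
scene hook_2 [([0.566, -0.098, 0.241], 0.85), ([0.586, -0.229, 0.236], 0.73), ([0.596, -0.361, 0.238], 0.72)]
scene hook_3 [([0.566, -0.098, 0.241], 0.85), ([0.586, -0.229, 0.236], 0.73), ([0.596, -0.361, 0.238], 0.72)]
scene pot_white_mid [([0.256, 0.22, 0.071], 0.97), ([0.474, 0.075, 0.075], 0.87), ([0.598, -0.362, 0.243], 0.73), ([0.301, 0.458, 0.001], 0.51), ([0.585, -0.231, 0.233],
[... 1002 characters left out ...]
1], 0.96), ([0.545, 0.202, 0.04], 0.68), ([0.588, -0.233, 0.236], 0.66), ([0.57, -0.104, 0.243], 0.58)]
top hook_3 [([0.594, -0.361, 0.241], 0.96), ([0.545, 0.202, 0.04], 0.68), ([0.588, -0.233, 0.236], 0.66), ([0.57, -0.104, 0.243], 0.58)]
top pot_white_mid [([0.472, 0.069, 0.07], 0.93), ([0.258, 0.219, 0.073], 0.93)]
top pot_orange_mid [([0.467, 0.195, 0.076], 0.77)]
top pot_grey_mid [([0.459, 0.315, 0.077], 0.68)]
top cup_1_mid [([0.543, 0.319, 0.044], 0.97)]
top cup_1_eye [([0.552, 0.366, 0.059], 0.92)]
top bottle [([0.363, -0.52, 0.003], 0.98)]
top fork [([0.3, 0.446, -0.002], 0.75), ([0.462, 0.316, 0.001], 0.15)]
top wedge [([0.261, -0.339, 0.003], 0.76), ([0.542, 0.321, 0.042], 0.74)]
```

View pics/scene0.png

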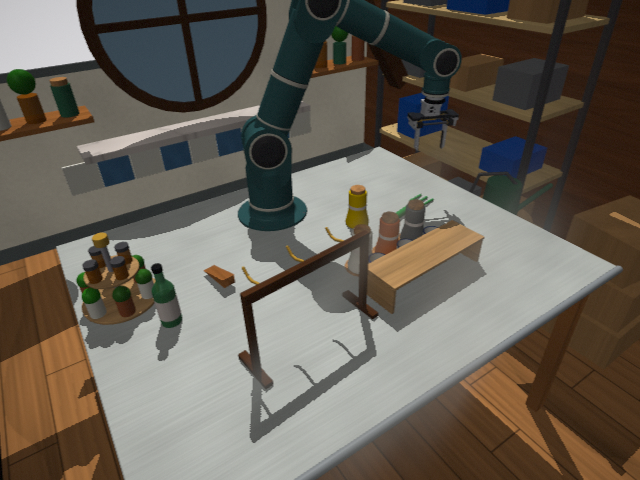

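View pics/top0.png

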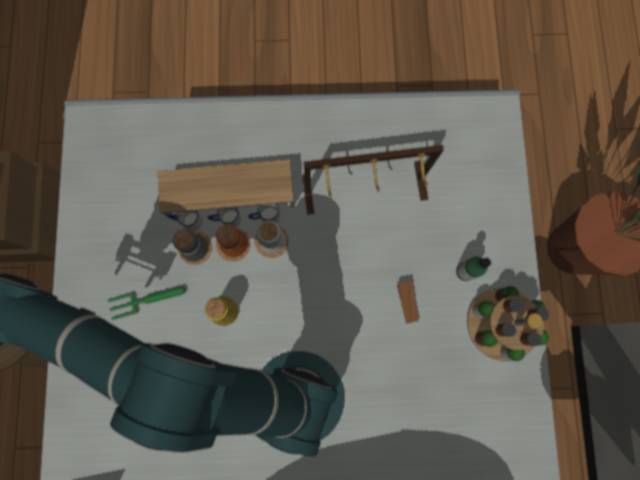

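The pots are white at top px (270,238), orange at (232,240) and grey at (190,245). The yellow look-alike at (221,309) is not meant. The cups show at top px (187,216), (229,215) and (265,213), all white with a blue rim. The jars on the turntable at (508,323) are clutter. I'll go above the row, turn the tool to the world axes and look from close by.

Call:
carry_out:
  series:
    - [[0,0,-0.06],[0,0,0],1]
    - [[0,0,-0.12],[0,0,10],1]
    - [[-0.35,-0.26,-0.145],[0,0,66.7],1]
    - [[-0.35,-0.26,-0.145],[0,0,66.7],1]
    - [[-0.35,-0.26,-0.145],[0,0,66.7],1]
    - [[-0.35,-0.26,-0.145],[0,0,66.7],1]
    - [[-0.35,-0.26,-0.145],[0,0,66.7],1]
    - [[-0.35,-0.26,-0.145],[0,0,66.7],1]

```text
time_s: 2.7
ee_pos: [0.4356, 0.2482, 0.3473]
ee_rot: [0.709, 0.706, 0.0, -0.0]
contact_force: [0.9, 1.3, -0.4]
grip_width: 1.003
finger_force: 0.0
```

Call:
carry_out:
  series:
    - [[0,0,0],[0,0,0],1]
    - [[0,0,0],[0,0,0],1]

```text
time_s: 2.95
ee_pos: [0.4347, 0.2505, 0.3469]
ee_rot: [0.707, 0.707, 0.0, -0.0]
contact_force: [-1.3, 0.4, 0.3]
grip_width: 1.001
finger_force: 0.0
```

```bash
cat > h.py <<'E'
from bench import *
import numpy as np, cv2
from scipy.spatial.transform import Rotation as R
def st():
    s=observe();r=R.from_quat(s['ee_rot']).as_matrix()
    print('t %.2f'%s['time_s'],'p',np.round(s['ee_pos'],4),'ytool deg %.1f'%np.degrees(np.arctan2(r[1,1],r[0,1])),'tilt z',np.round(r[:,2],3),'w %.3f'%s['grip_width'],'F',np.round(s['contact_force'],1),'ff',s['finger_force'],'q7 %.2f'%s['joint_positions'][6])
def look(c,ts,n=4,save=None):
    f=grab_frame(c)
    if save: cv2.imwrite(f'pics/{save}.png',f[:,:,::-1])
    for t in ts: print(c,t,[([round(float(v),3) for v in r['at']],round(r['conf'],2)) for r in pinpoint(c,t)][:n])
    return f
E
python3 - <<'E'
from h import *
st();look('wrist',['pad_1','pot_white_mid','pot_orange_mid','pot_grey_mid','cup_1_mid','cup_1_eye'],5,'w1');st()
look('top',['cup_1_mid','cup_1_eye'],5,'t1')
E
```

```text
t 2.95 p [0.4347 0.2505 0.3469] ytool deg 0.0 tilt z [-0.  0. -1.] w 1.001 F [-1.3  0.4  0.3] ff 0.0 q7 -0.55
wrist pad_1 [([0.539, 0.245, 0.061], 0.2)]
wrist pot_white_mid [([0.258, 0.223, 0.078], 0.86), ([0.475, 0.076, 0.076], 0.83)]
wrist pot_orange_mid []
wrist pot_grey_mid []
wrist cup_1_mid [([0.544, 0.321, 0.04], 0.84)]
wrist cup_1_eye [([0.546, 0.37, 0.063], 0.61)]
t 3.30 p [0.4347 0.2505 0.3468] ytool deg 0.1 tilt z [-0. -0. -1.] w 1.000 F [ 0.2 -0.2  0.1] ff 0.0 q7 -0.55
top cup_1_mid [([0.542, 0.318, 0.043], 0.62)]
top cup_1_eye [([0.543, 0.319, 0.041], 0.6), ([0.559, 0.074, 0.04], 0.5)]
```

View pics/w1.png

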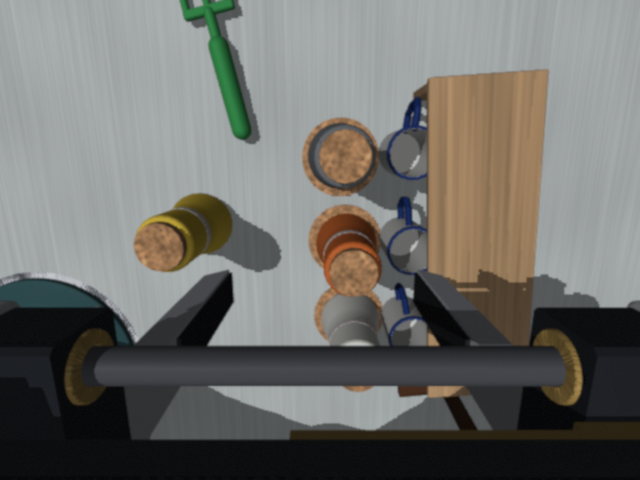

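All three cups are present, with rims at wrist px (407,153), (407,243) and (405,335), and the pots stand in front of them. I'll start with the grey pot.

Call:
carry_out:
  series:
    - [[0.066,0.024,0.03],[0,0,0],1]
    - [[0.066,0.024,0.06],[0,0,0],1]
    - [[0.066,0.024,0.12],[0,0,0],1]
    - [[0.066,0.024,0.17],[0,0,0],1]
    - [[0.066,0.024,0.21],[0,0,0],1]
    - [[0.066,0.024,0.24],[0,0,0],1]
    - [[0.066,0.024,0.249],[0,0,0],1]
    - [[0.066,0.024,0.249],[0,0,0],1]

```text
time_s: 4.45
ee_pos: [0.4591, 0.3161, 0.0982]
ee_rot: [0.707, 0.707, -0.0, 0.0]
contact_force: [0.2, 0.8, 0.7]
grip_width: 1.002
finger_force: 0.0
```

Call:
carry_out:
  series:
    - [[0,0,0],[0,0,0],-1]
    - [[0,0,0],[0,0,0],-1]
    - [[0,0,0],[0,0,0],-1]
    - [[0,0,0],[0,0,0],-1]
    - [[0,0,0],[0,0,0],-1]
    - [[0,0,0],[0,0,0],-1]

```text
time_s: 5.2
ee_pos: [0.4588, 0.3163, 0.0983]
ee_rot: [0.707, 0.707, 0.0, -0.0]
contact_force: [-4.2, -0.3, 6.3]
grip_width: 0.698
finger_force: 30.0
```

```bash
python3 - <<'E'
from h import *
st()
E
```

```text
t 5.20 p [0.4588 0.3163 0.0983] ytool deg 0.0 tilt z [-0.  0. -1.] w 0.698 F [-4.2 -0.3  6.3] ff 29.951080083847046 q7 -0.51
```

Call:
carry_out:
  series:
    - [[0,0,-0.03],[0,0,0],-1]
    - [[0.02,0,-0.04],[0,0,0],-1]
    - [[0.07,0,-0.04],[0,0,0],-1]
    - [[0.12,0,-0.04],[0,0,0],-1]
    - [[0.13,0,-0.03],[0,0,0],-1]
    - [[0.13,0,-0.01],[0,0,0],-1]
    - [[0.13,0,0.001],[0,0,0],-1]
    - [[0.13,0,0.001],[0,0,0],-1]

```text
time_s: 6.2
ee_pos: [0.4589, 0.4447, 0.096]
ee_rot: [0.708, 0.707, -0.001, 0.0]
contact_force: [-0.0, 0.1, -5.0]
grip_width: 0.697
finger_force: 30.0
```

Call:
carry_out:
  series:
    - [[0,0,0],[0,0,0],1]
    - [[0,0,0],[0,0,0],1]
    - [[0,0,0],[0,0,0],1]
    - [[0,0,-0.05],[0,0,0],1]
    - [[0,0,-0.1],[0,0,0],1]
    - [[0,0,-0.14],[0,0,0],1]
    - [[-0.13,-0.01,-0.17],[0,0,0],1]
    - [[-0.13,-0.01,-0.17],[0,0,0],1]

```text
time_s: 7.2
ee_pos: [0.4495, 0.3231, 0.2655]
ee_rot: [0.707, 0.707, 0.0, 0.0]
contact_force: [0.8, -0.3, 1.3]
grip_width: 0.996
finger_force: 0.0
```

Call:
carry_out:
  series:
    - [[0,0,0],[0,0,0],0]
    - [[0,0,0],[0,0,0],0]
    - [[0,0,0],[0,0,0],0]

```text
time_s: 7.58
ee_pos: [0.4493, 0.3256, 0.2645]
ee_rot: [0.707, 0.708, -0.0, 0.0]
contact_force: [-0.2, 0.5, -1.1]
grip_width: 0.718
finger_force: 0.0
```

```bash
python3 - <<'E'
from h import *
st();look('wrist',['pad_1','cup_1_mid','cup_1_eye','pot_orange_mid','pot_grey_mid'],5,'w2');st()
look('top',['cup_1_mid','cup_1_eye','pot_grey_mid'],5)
look('scene',['cup_1_mid','cup_1_eye','pot_grey_mid'],5)
E
```

```text
t 7.58 p [0.4493 0.3256 0.2645] ytool deg 0.1 tilt z [-0. -0. -1.] w 0.718 F [-0.2  0.5 -1.1] ff 0.0 q7 -0.60
wrist pad_1 [([0.463, 0.314, -0.002], 0.58)]
wrist cup_1_mid [([0.542, 0.319, 0.04], 0.57)]
wrist cup_1_eye [([0.543, 0.364, 0.062], 0.88)]
wrist pot_orange_mid []
wrist pot_grey_mid []
t 7.88 p [0.4496 0.3248 0.2647] ytool deg 0.0 tilt z [-0. -0. -1.] w 0.504 F [-0.1  0.1 -0.6] ff 0.0 q7 -0.60
top cup_1_mid [([0.544, 0.323, 0.04], 0.78)]
top cup_1_eye [([0.549, 0.366, 0.061], 0.66), ([0.587, -0.23, 0.24], 0.66), ([0.54, 0.126, 0.061], 0.61)]
top pot_grey_mid []
scene cup_1_mid [([0.47, 0.073, -0.001], 0.69), ([0.544, 0.318, 0.04], 0.38)]
scene cup_1_eye [([0.544, 0.363, 0.058], 0.45), ([0.456, 0.314, -0.002], 0.22)]
scene pot_grey_mid [([0.461, 0.445, 0.073], 0.67)]
```

View pics/w2.png

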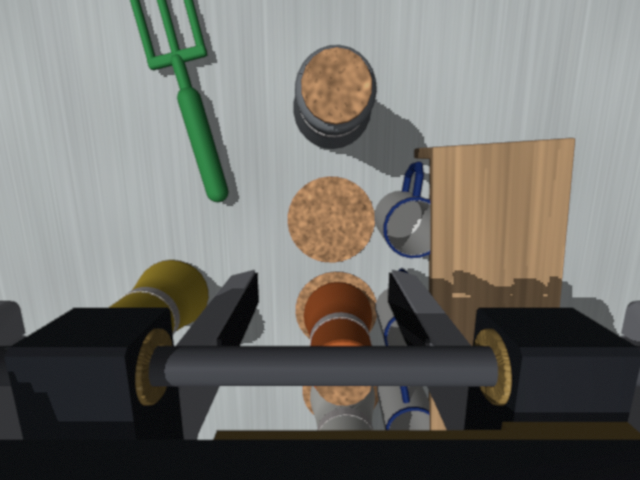

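The grey pot stands clear at px (335,90), and cup 1's front wall is exposed at px (407,225). I'll grip its front wall with one finger inside.

Call:
carry_out:
  series:
    - [[-0.006,0.05,0.02],[0,0,0],-0.3]
    - [[-0.006,0.0635,0.06],[0,0,0],-0.3]
    - [[-0.006,0.0635,0.11],[0,0,0],-0.3]
    - [[-0.006,0.0635,0.15],[0,0,0],-0.3]
    - [[-0.006,0.0635,0.18],[0,0,0],-0.3]
    - [[-0.006,0.0635,0.2],[0,0,0],-0.3]
    - [[-0.006,0.0635,0.215],[0,0,0],-0.3]
    - [[-0.006,0.0635,0.22],[0,0,0],-0.3]

```text
time_s: 9.28
ee_pos: [0.5131, 0.3186, 0.0446]
ee_rot: [0.707, 0.707, -0.0, 0.0]
contact_force: [-0.4, -0.0, 0.8]
grip_width: 0.351
finger_force: 0.0
```

Call:
carry_out:
  series:
    - [[0,0,0],[0,0,0],-1]
    - [[0,0,0],[0,0,0],-1]
    - [[0,0,0],[0,0,0],-1]
    - [[0,0,0],[0,0,0],-1]
    - [[0,0,0],[0,0,0],-1]

```text
time_s: 9.9
ee_pos: [0.5135, 0.3189, 0.0456]
ee_rot: [0.707, 0.707, 0.001, 0.0]
contact_force: [-1.0, -0.2, 5.7]
grip_width: 0.053
finger_force: 26.8
```

```bash
python3 - <<'E'
from h import *
st()
look('top',['cup_1_mid','cup_1_eye'],5)
E
```

```text
t 9.90 p [0.5135 0.3189 0.0456] ytool deg 0.0 tilt z [ 0.001  0.001 -1.   ] w 0.053 F [-1.  -0.2  5.7] ff 26.81532449714723 q7 -0.42
top cup_1_mid [([0.545, 0.32, 0.043], 0.62)]
top cup_1_eye []
```

Call:
carry_out:
  series:
    - [[0,-0.02,-0.002],[0,0,0],-1]
    - [[0,-0.045,-0.005],[0,0,0],-1]
    - [[0,-0.05,-0.04],[0,0,0],-1]
    - [[0,-0.05,-0.09],[0,0,0],-1]
    - [[0,-0.05,-0.14],[0,0,0],-1]
    - [[0,-0.05,-0.19],[0,0,0],-1]
    - [[0,-0.05,-0.21],[0,0,0],-1]
    - [[0,-0.05,-0.21],[0,0,0],-1]

```text
time_s: 11.05
ee_pos: [0.4635, 0.3189, 0.2561]
ee_rot: [0.707, 0.707, 0.001, 0.0]
contact_force: [0.2, 0.2, -2.2]
grip_width: 0.049
finger_force: 29.4
```

Call:
carry_out:
  series:
    - [[-0.06,0,0],[0,0,0],-1]
    - [[-0.12,0,0],[0,0,0],-1]
    - [[-0.18,0,0],[0,0,0],-1]
    - [[-0.24,0,0],[0,0,0],-1]
    - [[-0.3,0,0],[0,0,0],-1]
    - [[-0.36,0,0],[0,0,0],-1]
    - [[-0.42,0,0],[0,0,0],-1]
    - [[-0.46,0,0],[0,0,0],-1]

```text
time_s: 12.05
ee_pos: [0.462, -0.1439, 0.2539]
ee_rot: [0.708, 0.706, -0.001, -0.0]
contact_force: [0.4, 0.7, -2.0]
grip_width: 0.056
finger_force: 29.2
```

Call:
carry_out:
  series:
    - [[0,0,0],[0,0,0],-1]
    - [[0,0,0],[0,0,0],-1]

```text
time_s: 12.3
ee_pos: [0.4627, -0.1408, 0.254]
ee_rot: [0.707, 0.707, -0.001, -0.001]
contact_force: [0.7, 0.6, -1.5]
grip_width: 0.055
finger_force: 29.2
```

```bash
python3 - <<'E'
from h import *
st()
f=look('wrist',['cup_1_mid','cup_1_eye','hook_1'],5)
g=look('scene',['cup_1_mid','cup_1_eye','hook_1'],5)
look('top',['cup_1_mid','cup_1_eye','hook_1'],5)
cv2.imwrite('pics/c3.png',np.hstack([cv2.resize(f,(400,300)),cv2.resize(g[180:360,240:480],(400,300))])[:,:,::-1])
E
```

```text
t 12.30 p [ 0.4627 -0.1408  0.254 ] ytool deg 0.0 tilt z [-0.002 -0.    -1.   ] w 0.055 F [ 0.7  0.6 -1.5] ff 29.19609262549784 q7 0.33
wrist cup_1_mid [([0.49, -0.142, 0.249], 0.74)]
wrist cup_1_eye [([0.495, -0.092, 0.267], 0.9)]
wrist hook_1 [([0.576, -0.1, 0.243], 0.86), ([0.492, -0.091, 0.267], 0.67), ([0.582, -0.232, 0.239], 0.6)]
scene cup_1_mid [([0.493, -0.143, 0.249], 0.93)]
scene cup_1_eye [([0.493, -0.095, 0.267], 0.79)]
scene hook_1 [([0.568, -0.1, 0.24], 0.9), ([0.588, -0.227, 0.233], 0.68), ([0.597, -0.361, 0.241], 0.63)]
top cup_1_mid []
top cup_1_eye [([0.459, 0.314, 0.002], 0.15)]
top hook_1 [([0.597, -0.363, 0.24], 0.73), ([0.463, 0.313, 0.001], 0.22)]
```

View pics/c3.png

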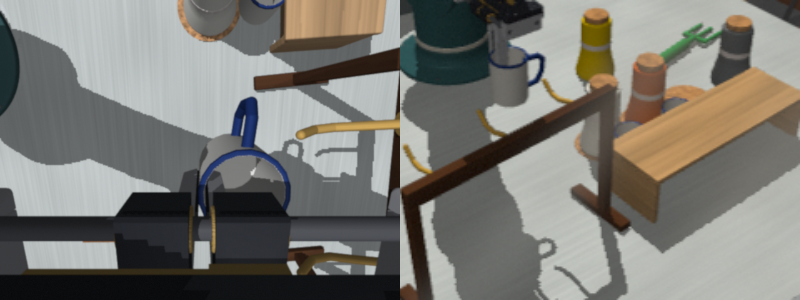

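The cup is held squarely, with its handle at px (245,125) of the left half. The hook tip is at px (300,133). I'll thread it on, turning 6° to suit the rack.

Call:
carry_out:
  series:
    - [[-0.018,0,0],[0,0,-6],-1]
    - [[-0.0185,0.005,0],[0,0,-6],-1]
    - [[-0.0165,0.025,0],[0,0,-6],-1]
    - [[-0.0145,0.045,0],[0,0,-6],-1]
    - [[-0.0125,0.065,0],[0,0,-6],-1]
    - [[-0.011,0.081,0],[0,0,-6],-1]
    - [[-0.011,0.081,0],[0,0,-6],-1]
    - [[-0.011,0.081,0],[0,0,-6],-1]

```text
time_s: 13.9
ee_pos: [0.544, -0.1514, 0.2546]
ee_rot: [0.669, 0.743, 0.0, -0.0]
contact_force: [4.1, 5.9, -5.7]
grip_width: 0.053
finger_force: 29.3
```

```bash
python3 - <<'E'
from h import *
st()
f=look('wrist',['cup_1_eye','hook_1'],5)
g=look('scene',['cup_1_eye','hook_1'],5)
cv2.imwrite('pics/c4.png',np.hstack([cv2.resize(f,(400,300)),cv2.resize(g[180:360,240:480],(400,300))])[:,:,::-1])
E
```

```text
t 13.90 p [ 0.544  -0.1514  0.2546] ytool deg 6.0 tilt z [-0.     0.001 -1.   ] w 0.053 F [ 4.1  5.9 -5.7] ff 29.316890773479827 q7 0.52
wrist cup_1_eye [([0.572, -0.102, 0.27], 0.9)]
wrist hook_1 [([0.572, -0.102, 0.242], 0.63)]
scene cup_1_eye []
scene hook_1 [([0.597, -0.36, 0.239], 0.87), ([0.586, -0.231, 0.235], 0.75), ([0.567, -0.096, 0.242], 0.73)]
```

View pics/c4.png

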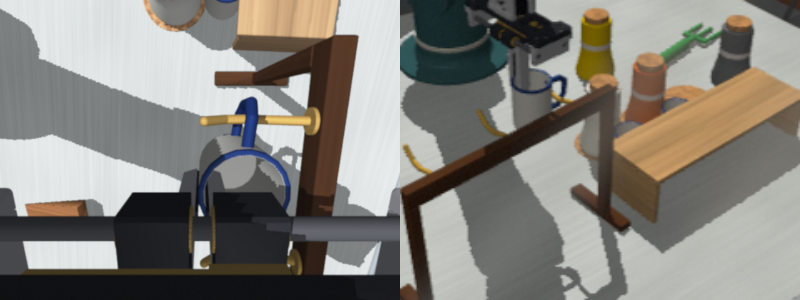

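The hook passes under the top bar and the seat sits at the bar (px (245,120) of the left half). I'll lower it and let go.

Call:
carry_out:
  series:
    - [[0,0,0.01],[0,0,0],-1]
    - [[0,0,0.02],[0,0,0],-1]
    - [[0,0,0.025],[0,0,0],-1]
    - [[0,0,0.025],[0,0,0],-1]
    - [[0,0,0.025],[0,0,0],-0.4]
    - [[0,0,0.025],[0,0,0],-0.4]
    - [[0,0,0.025],[0,0,0],-0.4]
    - [[0,0,0.025],[0,0,0],-0.4]

```text
time_s: 15.2
ee_pos: [0.5441, -0.1524, 0.2301]
ee_rot: [0.669, 0.743, -0.0, 0.0]
contact_force: [-2.4, -1.1, 8.5]
grip_width: 0.301
finger_force: 4.7
```

Call:
carry_out:
  series:
    - [[0,0,-0.03],[0,0,0],-0.4]
    - [[0,0,-0.07],[0,0,0],-0.4]
    - [[0,0,-0.12],[0,0,0],-0.4]
    - [[0,-0.06,-0.15],[0,0,0],0]
    - [[0,-0.1,-0.15],[0,0,0],1]
    - [[0,-0.1,-0.15],[0,0,0],1]
    - [[0,-0.1,-0.15],[0,0,0],1]

```text
time_s: 16.08
ee_pos: [0.445, -0.1625, 0.3801]
ee_rot: [0.669, 0.743, 0.0, 0.0]
contact_force: [0.9, 1.1, -0.4]
grip_width: 0.689
finger_force: 0.0
```

```bash
python3 - <<'E'
from h import *
st()
f=look('wrist',['cup_1_eye','hook_1'],5)
g=look('scene',['cup_1_eye','hook_1','pot_white_mid','pot_orange_mid','pot_grey_mid'],5)
cv2.imwrite('pics/c5.png',np.hstack([cv2.resize(f,(400,300)),cv2.resize(g[180:360,240:480],(400,300))])[:,:,::-1])
E
```

```text
t 16.07 p [ 0.445  -0.1625  0.3801] ytool deg 6.0 tilt z [ 0.001  0.    -1.   ] w 0.689 F [ 0.9  1.1 -0.4] ff 0.0 q7 0.40
wrist cup_1_eye [([0.57, -0.105, 0.232], 0.9)]
wrist hook_1 [([0.582, -0.231, 0.238], 0.79), ([0.573, -0.101, 0.242], 0.75)]
scene cup_1_eye [([0.572, -0.108, 0.231], 0.92)]
scene hook_1 [([0.597, -0.36, 0.24], 0.89), ([0.565, -0.098, 0.24], 0.8), ([0.585, -0.23, 0.234], 0.76)]
scene pot_white_mid [([0.257, 0.22, 0.074], 0.65), ([0.475, 0.074, 0.076], 0.61), ([0.598, -0.358, 0.241], 0.42)]
scene pot_orange_mid [([0.469, 0.195, 0.074], 0.85)]
scene pot_grey_mid [([0.463, 0.444, 0.073], 0.67), ([0.471, 0.076, 0.075], 0.2)]
```

View pics/c5.png

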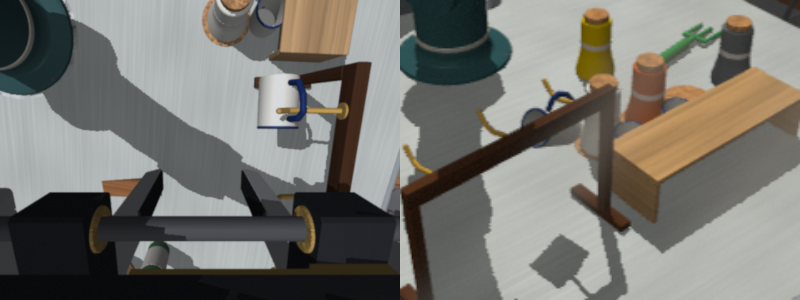

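Cup 1 hangs on hook 1, mouth sideways (px (280,100) of the left half). Next I'll return the grey pot.

Call:
carry_out:
  series:
    - [[0.06,0.006,0],[0,0,6],1]
    - [[0.12,0.012,0],[0,0,6],1]
    - [[0.18,0.018,0],[0,0,6],1]
    - [[0.24,0.024,0],[0,0,6],1]
    - [[0.3,0.03,0],[0,0,6],1]
    - [[0.36,0.037,0],[0,0,6],1]
    - [[0.42,0.043,0],[0,0,6],1]
    - [[0.45,0.047,0],[0,0,6],1]

```text
time_s: 17.52
ee_pos: [0.4436, 0.2927, 0.3793]
ee_rot: [0.706, 0.708, -0.001, -0.0]
contact_force: [0.4, -0.2, 0.3]
grip_width: 1.004
finger_force: 0.0
```

Call:
carry_out:
  series:
    - [[0,0,0],[0,0,0],1]

```text
time_s: 17.65
ee_pos: [0.4439, 0.2917, 0.3791]
ee_rot: [0.706, 0.708, -0.001, 0.0]
contact_force: [0.5, -0.8, 0.5]
grip_width: 1.001
finger_force: 0.0
```

Call:
carry_out:
  series:
    - [[0.055,0.01,0.01],[0,0,0],1]
    - [[0.11,0.015,0.02],[0,0,0],1]
    - [[0.154,0.015,0.05],[0,0,0],1]
    - [[0.154,0.015,0.11],[0,0,0],1]
    - [[0.154,0.015,0.17],[0,0,0],1]
    - [[0.154,0.015,0.22],[0,0,0],1]
    - [[0.154,0.015,0.26],[0,0,0],1]
    - [[0.154,0.015,0.281],[0,0,0],1]

```text
time_s: 18.65
ee_pos: [0.4594, 0.4418, 0.0968]
ee_rot: [0.708, 0.707, -0.001, 0.0]
contact_force: [-0.3, 0.0, 1.2]
grip_width: 0.998
finger_force: 0.0
```

Call:
carry_out:
  series:
    - [[0,0,0],[0,0,0],1]
    - [[0,0,0],[0,0,0],-1]
    - [[0,0,0],[0,0,0],-1]
    - [[0,0,0],[0,0,0],-1]
    - [[0,0,0],[0,0,0],-1]
    - [[0,0,0],[0,0,0],-1]
    - [[0,0,-0.03],[0,0,0],-1]
    - [[0,0,-0.04],[0,0,0],-1]

```text
time_s: 19.65
ee_pos: [0.4598, 0.4438, 0.1401]
ee_rot: [0.707, 0.707, 0.001, 0.0]
contact_force: [-0.5, -0.3, -5.6]
grip_width: 0.698
finger_force: 30.0
```

```bash
python3 - <<'E'
from h import *
st()
look('scene',['pot_grey_mid','pad_1'],5)
look('top',['pot_grey_mid','pad_1'],5)
E
```

```text
t 19.65 p [0.4598 0.4438 0.1401] ytool deg -0.0 tilt z [ 0.001  0.001 -1.   ] w 0.698 F [-0.5 -0.3 -5.6] ff 29.987238943576813 q7 -0.73
scene pot_grey_mid [([0.462, 0.445, 0.116], 0.68), ([0.474, 0.076, 0.074], 0.32), ([0.546, 0.2, 0.04], 0.17)]
scene pad_1 [([0.46, 0.317, -0.002], 0.95), ([0.471, 0.194, -0.001], 0.95), ([0.471, 0.074, -0.002], 0.63)]
top pot_grey_mid [([0.462, 0.443, 0.114], 0.71), ([0.597, -0.364, 0.241], 0.51)]
top pad_1 [([0.467, 0.195, -0.001], 0.97), ([0.459, 0.313, 0.001], 0.9), ([0.471, 0.08, -0.001], 0.76), ([0.543, 0.124, 0.059], 0.73)]
```

Call:
carry_out:
  series:
    - [[-0.05,0,0],[0,0,0],-1]
    - [[-0.1,0,0],[0,0,0],-1]
    - [[-0.1285,0,0],[0,0,0],-1]
    - [[-0.1285,0,0.01],[0,0,0],-1]
    - [[-0.1285,0,0.03],[0,0,0],-1]
    - [[-0.1285,0,0.041],[0,0,0],-1]
    - [[-0.1285,0,0.0415],[0,0,0],-1]
    - [[-0.1285,0,0.0415],[0,0,0],-1]

```text
time_s: 20.95
ee_pos: [0.4592, 0.3154, 0.097]
ee_rot: [0.707, 0.707, -0.0, 0.0]
contact_force: [0.2, -0.3, -4.8]
grip_width: 0.698
finger_force: 30.0
```

Call:
carry_out:
  series:
    - [[0,0,0],[0,0,0],1]
    - [[0,0,0],[0,0,0],1]
    - [[0,0,0],[0,0,0],1]
    - [[0,0,0],[0,0,0],1]
    - [[0,0,-0.05],[0,0,0],1]
    - [[0,0,-0.09],[0,0,0],1]
    - [[-0.06,0.005,-0.1],[0,0,0],1]
    - [[-0.12,0.008,-0.1],[0,0,0],1]

```text
time_s: 21.95
ee_pos: [0.4678, 0.1939, 0.1985]
ee_rot: [0.707, 0.707, 0.001, 0.0]
contact_force: [0.3, -0.8, 0.3]
grip_width: 0.998
finger_force: 0.0
```

Call:
carry_out:
  series:
    - [[0,0,0],[0,0,0],1]
    - [[0,0,0],[0,0,0],1]

```text
time_s: 22.2
ee_pos: [0.4674, 0.1956, 0.1976]
ee_rot: [0.707, 0.707, 0.0, -0.0]
contact_force: [-0.6, 0.6, 0.7]
grip_width: 1.002
finger_force: 0.0
```

```bash
python3 - <<'E'
from h import *
st()
look('scene',['pot_grey_mid','pot_orange_mid','pot_white_mid'],5)
look('top',['pot_grey_mid','pot_orange_mid','pot_white_mid'],5)
E
```

```text
t 22.20 p [0.4674 0.1956 0.1976] ytool deg 0.0 tilt z [ 0.  0. -1.] w 1.002 F [-0.6  0.6  0.7] ff 0.0 q7 -0.39
scene pot_grey_mid [([0.459, 0.32, 0.073], 0.89)]
scene pot_orange_mid [([0.569, -0.097, 0.238], 0.58), ([0.47, 0.193, 0.072], 0.56)]
scene pot_white_mid [([0.253, 0.222, 0.077], 0.86), ([0.597, -0.361, 0.24], 0.57), ([0.475, 0.075, 0.075], 0.55), ([0.364, -0.524, 0.001], 0.55)]
top pot_grey_mid [([0.458, 0.316, 0.076], 0.43)]
top pot_orange_mid [([0.466, 0.194, 0.075], 0.58), ([0.596, -0.36, 0.237], 0.58)]
top pot_white_mid [([0.473, 0.072, 0.072], 0.6)]
```

Call:
carry_out:
  series:
    - [[0,0,0.05],[0,0,0],1]
    - [[0,0,0.085],[0,0,0],1]
    - [[0,0,0.1],[0,0,0],1]
    - [[0,0,0.1],[0,0,0],-1]
    - [[0,0,0.1],[0,0,0],-1]
    - [[0,0,0.1],[0,0,0],-1]
    - [[0,0,0.1],[0,0,0],-1]
    - [[0,0,0.1],[0,0,0],-1]

```text
time_s: 23.6
ee_pos: [0.468, 0.1953, 0.0984]
ee_rot: [0.707, 0.707, 0.001, 0.0]
contact_force: [0.4, -0.5, 8.3]
grip_width: 0.7
finger_force: 30.0
```

Call:
carry_out:
  series:
    - [[0,0,0],[0,0,0],-1]
    - [[0,0,-0.04],[0,0,0],-1]
    - [[-0.03,-0.04,-0.05],[0,0,0],-1]
    - [[-0.06,-0.075,-0.05],[0,0,0],-1]
    - [[-0.086,-0.097,-0.05],[0,0,0],-1]
    - [[-0.086,-0.097,-0.02],[0,0,0],-1]
    - [[-0.086,-0.097,0.0],[0,0,0],-1]
    - [[-0.086,-0.097,0.001],[0,0,0],-1]

```text
time_s: 24.6
ee_pos: [0.37, 0.1088, 0.0959]
ee_rot: [0.707, 0.707, -0.001, -0.0]
contact_force: [0.3, -0.1, -3.3]
grip_width: 0.7
finger_force: 30.0
```

Call:
carry_out:
  series:
    - [[0,0,0],[0,0,0],1]
    - [[0,0,0],[0,0,0],1]
    - [[0,0,0],[0,0,0],1]
    - [[0,0,0],[0,0,0],1]
    - [[0,0,-0.06],[0,0,0],1]
    - [[0,0,-0.12],[0,0,0],0]
    - [[0.04,0.04,-0.15],[0,0,0],0]
    - [[0.08,0.08,-0.15],[0,0,0],-0.3]

```text
time_s: 25.6
ee_pos: [0.4524, 0.1908, 0.2497]
ee_rot: [0.707, 0.707, 0.003, 0.0]
contact_force: [-0.1, 0.2, 1.1]
grip_width: 0.719
finger_force: 0.0
```

```bash
python3 - <<'E'
from h import *
st()
f=look('wrist',['cup_1_mid','cup_1_eye'],5)
look('top',['cup_1_mid','cup_1_eye','pot_orange_mid'],5)
look('scene',['cup_1_mid','cup_1_eye','pot_orange_mid'],5)
cv2.imwrite('pics/w6.png',f[:,:,::-1])
E
```

```text
t 25.60 p [0.4524 0.1908 0.2497] ytool deg -0.0 tilt z [ 0.005  0.004 -1.   ] w 0.719 F [-0.1  0.2  1.1] ff 0.0 q7 -0.42
wrist cup_1_mid []
wrist cup_1_eye []
top cup_1_mid [([0.579, -0.108, 0.185], 0.88), ([0.367, 0.109, 0.076], 0.51)]
top cup_1_eye [([0.581, -0.106, 0.232], 0.59)]
top pot_orange_mid [([0.367, 0.108, 0.076], 0.6)]
scene cup_1_mid [([0.58, -0.11, 0.182], 0.89)]
scene cup_1_eye []
scene pot_orange_mid [([0.37, 0.108, 0.07], 0.84)]
```

View pics/w6.png

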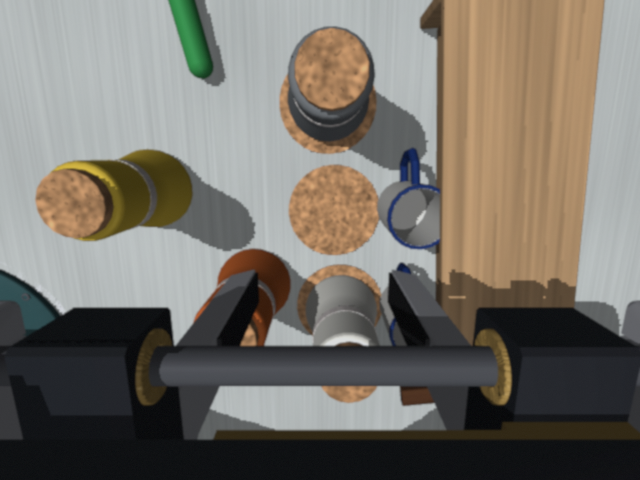

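```bash
cat >> h.py <<'E'
def px(c,u,v,z):
    i=camera_info(c);T=np.linalg.inv(i['camera_from_world']);d=T[:3,:3]@np.linalg.inv(i['K'])@[u,v,1.];o=T[:3,3]
    return np.round(o+d*(z-o[2])/d[2],4)
E
python3 - <<'E'
from h import *
st()
for p in [(334,210,.0015),(388,216,.08),(415,183,.08),(415,248,.08),(410,155,.07)]: print(p,px('wrist',*p))
look('wrist',['cup_2_mid','cup_2_eye'])
E
```

```text
t 26.15 p [0.4502 0.1887 0.2467] ytool deg -0.0 tilt z [ 0.  0. -1.] w 0.357 F [-0.5 -0.1  0.7] ff 0.0 q7 -0.42
(334, 210, 0.0015) [0.4636 0.1929 0.0015]
(388, 216, 0.08) [0.5132 0.1987 0.08  ]
(415, 183, 0.08) [0.5373 0.2301 0.08  ]
(415, 248, 0.08) [0.541  0.1669 0.08  ]
(410, 155, 0.07) [0.5335 0.2557 0.07  ]
wrist cup_2_mid []
wrist cup_2_eye [([0.538, 0.245, 0.062], 0.84)]
```

Cup 2's rim centre is at about px (415,216), with its handle swung about 11° towards the robot at px (410,155). The orange pot is out of the way.

Call:
carry_out:
  series:
    - [[0.012,0.055,0.01],[0,0,0],-0.3]
    - [[0.012,0.067,0.05],[0,0,0],-0.3]
    - [[0.012,0.067,0.1],[0,0,0],-0.3]
    - [[0.012,0.067,0.14],[0,0,0],-0.3]
    - [[0.012,0.067,0.17],[0,0,0],-0.3]
    - [[0.012,0.067,0.19],[0,0,0],-0.3]
    - [[0.012,0.067,0.2],[0,0,0],-0.3]
    - [[0.012,0.067,0.2015],[0,0,0],-0.3]

```text
time_s: 27.3
ee_pos: [0.5173, 0.201, 0.0448]
ee_rot: [0.707, 0.707, -0.0, -0.0]
contact_force: [0.3, 0.5, 0.5]
grip_width: 0.353
finger_force: 0.0
```

Call:
carry_out:
  series:
    - [[0,0,0],[0,0,0],-1]
    - [[0,0,0],[0,0,0],-1]
    - [[0,0,0],[0,0,0],-1]
    - [[0,0,0],[0,0,0],-1]
    - [[0,0,0],[0,0,0],-1]

```text
time_s: 27.92
ee_pos: [0.5178, 0.2011, 0.0456]
ee_rot: [0.707, 0.707, 0.0, 0.0]
contact_force: [-2.5, -1.9, 5.9]
grip_width: 0.052
finger_force: 29.4
```

```bash
python3 - <<'E'
from h import *
st()
E
```

```text
t 27.93 p [0.5178 0.2011 0.0456] ytool deg -0.0 tilt z [ 0.001  0.    -1.   ] w 0.052 F [-2.5 -1.9  5.9] ff 29.39307165448554 q7 -0.25
```

Call:
carry_out:
  series:
    - [[0,-0.02,-0.002],[0,0,0],-1]
    - [[0,-0.045,-0.005],[0,0,0],-1]
    - [[0,-0.055,-0.04],[0,0,0],-1]
    - [[0,-0.065,-0.09],[0,0,0],-1]
    - [[0,-0.07,-0.14],[0,0,0],-1]
    - [[0,-0.07,-0.19],[0,0,0],-1]
    - [[0,-0.07,-0.21],[0,0,0],-1]
    - [[0,-0.07,-0.21],[0,0,0],-1]

```text
time_s: 28.92
ee_pos: [0.4478, 0.2013, 0.256]
ee_rot: [0.707, 0.707, 0.001, 0.0]
contact_force: [0.1, 0.5, -2.2]
grip_width: 0.051
finger_force: 28.8
```

Call:
carry_out:
  series:
    - [[-0.06,0,0],[0,0,0],-1]
    - [[-0.12,0,0],[0,0,0],-1]
    - [[-0.18,0,0],[0,0,0],-1]
    - [[-0.24,0,0],[0,0,0],-1]
    - [[-0.3,0,0],[0,0,0],-1]
    - [[-0.36,0,0],[0,0,0],-1]
    - [[-0.42,0,0],[0,0,0],-1]
    - [[-0.48,0,0],[0,0,0],-1]

```text
time_s: 29.92
ee_pos: [0.4466, -0.2805, 0.2537]
ee_rot: [0.707, 0.707, -0.0, -0.0]
contact_force: [-0.1, 1.1, -0.4]
grip_width: 0.056
finger_force: 28.9
```

Call:
carry_out:
  series:
    - [[0,0,0],[0,0,5],-1]
    - [[0,0,0],[0,0,5],-1]
    - [[0,0,0],[0,0,5],-1]

```text
time_s: 30.3
ee_pos: [0.4473, -0.2781, 0.2543]
ee_rot: [0.736, 0.677, -0.0, -0.0]
contact_force: [0.4, 0.7, -1.0]
grip_width: 0.053
finger_force: 29.0
```

```bash
python3 - <<'E'
from h import *
st()
look('wrist',['cup_1_mid','cup_1_eye','hook_1'],5)
look('scene',['cup_1_mid','cup_1_eye','hook_1'],5)
look('top',['cup_1_mid','cup_1_eye','hook_1'],5)
E
```

```text
t 30.30 p [ 0.4473 -0.2781  0.2543] ytool deg -4.8 tilt z [-0.001  0.    -1.   ] w 0.053 F [ 0.4  0.7 -1. ] ff 29.02774055924965 q7 0.60
wrist cup_1_mid []
wrist cup_1_eye []
wrist hook_1 [([0.583, -0.231, 0.24], 0.86), ([0.594, -0.358, 0.237], 0.76)]
scene cup_1_mid [([0.579, -0.112, 0.182], 0.76)]
scene cup_1_eye [([0.574, -0.106, 0.233], 0.71)]
scene hook_1 [([0.596, -0.36, 0.239], 0.87), ([0.569, -0.098, 0.24], 0.68), ([0.586, -0.23, 0.232], 0.64), ([0.545, 0.123, 0.062], 0.33)]
top cup_1_mid [([0.579, -0.112, 0.185], 0.77)]
top cup_1_eye [([0.578, -0.108, 0.231], 0.6)]
top hook_1 [([0.587, -0.233, 0.239], 0.91), ([0.595, -0.359, 0.242], 0.73), ([0.572, -0.101, 0.24], 0.67), ([0.262, -0.341, 0.001], 0.47)]
```

```bash
python3 - <<'E'
from h import *
f=look('wrist',['cup_2_mid','cup_2_eye'],5,'w7');st()
look('scene',['cup_2_mid','cup_2_eye'],5)
E
```

```text
wrist cup_2_mid [([0.583, -0.229, 0.236], 0.69)]
wrist cup_2_eye [([0.47, -0.234, 0.273], 0.61), ([0.261, -0.34, 0.002], 0.38)]
t 31.05 p [ 0.4473 -0.279   0.255 ] ytool deg -5.0 tilt z [ 0. -0. -1.] w 0.053 F [-0.8  0.3 -0.8] ff 29.026974981534295 q7 0.60
scene cup_2_mid [([0.473, -0.284, 0.246], 0.98), ([0.575, -0.108, 0.229], 0.52)]
scene cup_2_eye [([0.477, -0.233, 0.269], 0.94), ([0.576, -0.115, 0.184], 0.45)]
```

View pics/w7.png

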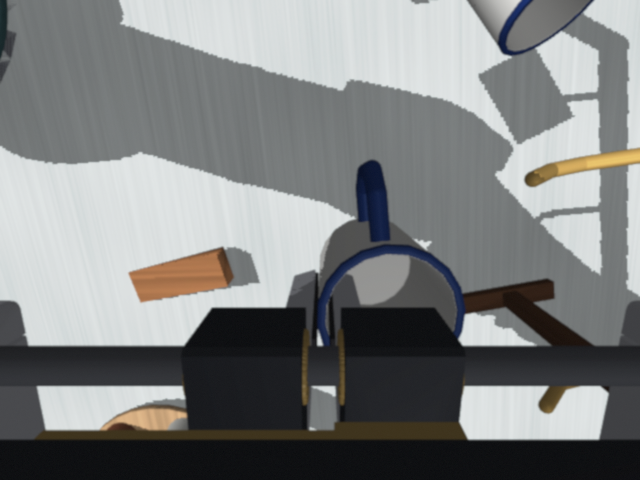

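Cup 2 is held well, with its handle at px (372,200) facing hook 2's tip at (533,178). I'll thread it, check, then lower it.

Call:
carry_out:
  series:
    - [[0.004,0.03,0],[0,0,0],-1]
    - [[0.007,0.05,0],[0,0,0],-1]
    - [[0.009,0.07,0],[0,0,0],-1]
    - [[0.0115,0.09,0],[0,0,0],-1]
    - [[0.014,0.11,0],[0,0,0],-1]
    - [[0.014,0.11,0],[0,0,0],-1]
    - [[0.014,0.11,0],[0,0,0],-1]

```text
time_s: 32.08
ee_pos: [0.5582, -0.2734, 0.2543]
ee_rot: [0.737, 0.676, 0.0, -0.001]
contact_force: [3.2, 5.5, -6.6]
grip_width: 0.053
finger_force: 29.5
```

```bash
python3 - <<'E'
from h import *
f=look('wrist',['cup_2_eye','hook_2'],5);st()
g=look('scene',['cup_2_eye'],5)
cv2.imwrite('pics/c8.png',np.hstack([cv2.resize(f,(400,300)),cv2.resize(g[180:360,200:440],(400,300))])[:,:,::-1])
E
```

```text
wrist cup_2_eye [([0.582, -0.233, 0.272], 0.93)]
wrist hook_2 [([0.583, -0.232, 0.24], 0.67)]
t 32.23 p [ 0.5581 -0.2733  0.2544] ytool deg -4.9 tilt z [-0.     0.002 -1.   ] w 0.052 F [ 3.4  6.3 -7.1] ff 29.437061322969384 q7 0.58
scene cup_2_eye [([0.588, -0.231, 0.269], 0.74)]
```

View pics/c8.png

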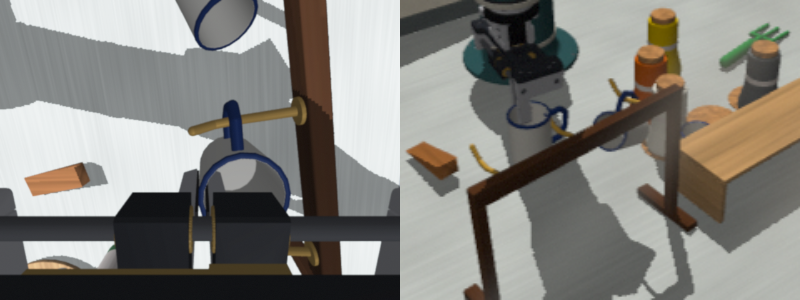

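Call:
carry_out:
  series:
    - [[0,0,0.01],[0,0,0],-1]
    - [[0,0,0.02],[0,0,0],-1]
    - [[0,0,0.026],[0,0,0],-1]
    - [[0,0,0.026],[0,0,0],-1]
    - [[0,0,0.026],[0,0,0],-0.4]
    - [[0,0,0.026],[0,0,0],-0.4]
    - [[0,0,0.026],[0,0,0],-0.4]
    - [[0,0,0.026],[0,0,0],-0.4]

```text
time_s: 33.33
ee_pos: [0.5582, -0.2747, 0.2291]
ee_rot: [0.737, 0.676, -0.0, 0.0]
contact_force: [0.8, -0.6, 0.2]
grip_width: 0.302
finger_force: 0.0
```

Call:
carry_out:
  series:
    - [[0,0,-0.03],[0,0,0],-0.4]
    - [[0,0,-0.07],[0,0,0],-0.4]
    - [[0,0,-0.12],[0,0,0],-0.4]
    - [[0,-0.06,-0.15],[0,0,0],0]
    - [[0,-0.12,-0.15],[0,0,-5],1]
    - [[0,-0.12,-0.15],[0,0,-5],1]
    - [[0,-0.12,-0.15],[0,0,-5],1]

```text
time_s: 34.2
ee_pos: [0.439, -0.2638, 0.3794]
ee_rot: [0.707, 0.707, 0.001, 0.0]
contact_force: [0.9, 0.3, 0.4]
grip_width: 0.69
finger_force: 0.0
```

```bash
python3 - <<'E'
from h import *
st()
look('wrist',['cup_2_eye'],5)
look('scene',['cup_2_eye','pot_white_mid','pot_orange_mid','pot_grey_mid'],5);st()
E
```

```text
t 34.20 p [ 0.439  -0.2638  0.3794] ytool deg 0.0 tilt z [ 0.001  0.    -1.   ] w 0.690 F [0.9 0.3 0.4] ff 0.0 q7 0.57
wrist cup_2_eye [([0.581, -0.233, 0.23], 0.79)]
scene cup_2_eye [([0.587, -0.234, 0.229], 0.66), ([0.55, 0.075, 0.04], 0.38)]
scene pot_white_mid [([0.26, 0.221, 0.073], 0.84), ([0.474, 0.073, 0.073], 0.64)]
scene pot_orange_mid [([0.375, 0.109, 0.071], 0.76)]
scene pot_grey_mid [([0.49, 0.304, 0.076], 0.56)]
t 34.55 p [ 0.4389 -0.2642  0.3786] ytool deg -0.0 tilt z [-0.001 -0.001 -1.   ] w 0.979 F [-0.2  1.  -1.1] ff 0.0 q7 0.57
```

Cup 2 hangs. The grey pot has been knocked to about (0.49, 0.304), which I'll mend later. The orange pot goes back first.

Call:
carry_out:
  series:
    - [[0.06,-0.01,0],[0,0,0],1]
    - [[0.12,-0.02,0],[0,0,0],1]
    - [[0.18,-0.035,0],[0,0,0],1]
    - [[0.24,-0.05,0],[0,0,0],1]
    - [[0.3,-0.06,0],[0,0,0],1]
    - [[0.355,-0.069,0],[0,0,0],1]
    - [[0.373,-0.069,0.04],[0,0,0],1]
    - [[0.373,-0.069,0.09],[0,0,0],1]

```text
time_s: 35.55
ee_pos: [0.3699, 0.1103, 0.2881]
ee_rot: [0.706, 0.708, 0.001, 0.0]
contact_force: [1.0, 1.0, -0.8]
grip_width: 0.998
finger_force: 0.0
```

```bash
python3 - <<'E'
from h import *
st()
look('top',['pot_orange_mid','pot_grey_mid','pad_1'],5)
look('scene',['pot_orange_mid','pot_grey_mid','pad_1'],5);st()
E
```

```text
t 35.55 p [0.3699 0.1103 0.2881] ytool deg 0.1 tilt z [ 0.001  0.    -1.   ] w 0.998 F [ 1.   1.  -0.8] ff 0.0 q7 -0.41
top pot_orange_mid [([0.562, 0.197, -0.0], 0.37)]
top pot_grey_mid [([0.486, 0.3, 0.076], 0.8)]
top pad_1 [([0.459, 0.314, 0.003], 0.9), ([0.472, 0.078, -0.002], 0.56), ([0.263, -0.34, 0.001], 0.45)]
scene pot_orange_mid [([0.373, 0.109, 0.073], 0.77), ([0.579, -0.11, 0.183], 0.71), ([0.546, 0.12, 0.061], 0.27)]
scene pot_grey_mid [([0.487, 0.304, 0.076], 0.84), ([0.476, 0.074, 0.077], 0.68), ([0.584, -0.23, 0.235], 0.53)]
scene pad_1 [([0.469, 0.196, 0.002], 0.96), ([0.471, 0.074, -0.002], 0.94), ([0.455, 0.314, 0.0], 0.8), ([0.586, -0.231, 0.183], 0.22)]
t 35.95 p [0.3704 0.109  0.2905] ytool deg -0.0 tilt z [ 0.002  0.001 -1.   ] w 1.003 F [-0.1 -0.  -0.1] ff 0.0 q7 -0.41
```

Call:
carry_out:
  series:
    - [[0,0,0.06],[0,0,0],1]
    - [[0,0,0.12],[0,0,0],1]
    - [[0,0,0.17],[0,0,0],1]
    - [[0,0,0.19],[0,0,0],1]
    - [[0,0,0.193],[0,0,0],1]
    - [[0,0,0.193],[0,0,0],-1]
    - [[0,0,0.193],[0,0,0],-1]
    - [[0,0,0.193],[0,0,0],-1]

```text
time_s: 36.95
ee_pos: [0.37, 0.1091, 0.0967]
ee_rot: [0.707, 0.707, 0.001, 0.0]
contact_force: [0.3, -1.1, -0.6]
grip_width: 0.716
finger_force: 0.0
```

Call:
carry_out:
  series:
    - [[0,0,0],[0,0,0],-1]
    - [[0,0,0],[0,0,0],-1]
    - [[0,0,-0.05],[0,0,0],-1]
    - [[0,0,-0.055],[0,0,0],-1]

```text
time_s: 37.45
ee_pos: [0.3708, 0.1094, 0.1532]
ee_rot: [0.707, 0.707, 0.002, 0.001]
contact_force: [-0.1, -0.2, -3.8]
grip_width: 0.698
finger_force: 30.0
```

```bash
python3 - <<'E'
from h import *
st()
E
```

```text
t 37.45 p [0.3708 0.1094 0.1532] ytool deg -0.0 tilt z [ 0.004  0.002 -1.   ] w 0.698 F [-0.1 -0.2 -3.8] ff 29.999252557754517 q7 -0.35
```

Call:
carry_out:
  series:
    - [[0.03,0.04,0],[0,0,0],-1]
    - [[0.06,0.075,0],[0,0,0],-1]
    - [[0.0865,0.098,0],[0,0,0],-1]
    - [[0.0865,0.098,0.02],[0,0,0],-1]
    - [[0.0865,0.098,0.045],[0,0,0],-1]
    - [[0.0865,0.098,0.0545],[0,0,0],-1]
    - [[0.0865,0.098,0.0545],[0,0,0],-1]
    - [[0.0865,0.098,0.0545],[0,0,0],-1]

```text
time_s: 38.45
ee_pos: [0.4676, 0.1953, 0.0965]
ee_rot: [0.707, 0.707, -0.0, 0.0]
contact_force: [0.2, -0.3, -4.0]
grip_width: 0.701
finger_force: 30.0
```

Call:
carry_out:
  series:
    - [[0,0,0],[0,0,0],1]
    - [[0,0,0],[0,0,0],1]
    - [[0,0,0],[0,0,0],1]
    - [[0,0,0],[0,0,0],1]
    - [[0,0,-0.05],[0,0,0],1]
    - [[0,0,-0.1],[0,0,0],1]
    - [[0.06,0.01,-0.11],[0,0,0],1]
    - [[0.108,0.019,-0.11],[0,0,0],1]

```text
time_s: 39.45
ee_pos: [0.4872, 0.3057, 0.2081]
ee_rot: [0.707, 0.707, 0.001, -0.0]
contact_force: [0.7, 0.1, -0.3]
grip_width: 1.002
finger_force: 0.0
```

Call:
carry_out:
  series:
    - [[0,0,0],[0,0,0],1]
    - [[0,0,0],[0,0,0],1]

```text
time_s: 39.7
ee_pos: [0.4866, 0.3027, 0.2062]
ee_rot: [0.707, 0.707, -0.0, 0.0]
contact_force: [0.3, -0.4, -0.1]
grip_width: 0.997
finger_force: 0.0
```

```bash
python3 - <<'E'
from h import *
st()
look('top',['pot_orange_mid','pot_grey_mid'],5)
look('scene',['pot_orange_mid','pot_grey_mid'],5,);look('wrist',['pot_grey_mid']);st()
E
```

```text
t 39.70 p [0.4866 0.3027 0.2062] ytool deg -0.0 tilt z [-0.    -0.001 -1.   ] w 0.997 F [ 0.3 -0.4 -0.1] ff 0.0 q7 -0.54
top pot_orange_mid [([0.465, 0.195, 0.077], 0.73)]
top pot_grey_mid [([0.483, 0.302, 0.073], 0.74), ([0.54, 0.125, 0.061], 0.16)]
scene pot_orange_mid [([0.468, 0.195, 0.071], 0.9)]
scene pot_grey_mid [([0.491, 0.304, 0.072], 0.61)]
wrist pot_grey_mid []
t 40.10 p [0.4867 0.3031 0.2066] ytool deg -0.0 tilt z [ 0.  0. -1.] w 1.001 F [-0.7  0.4  1.6] ff 0.0 q7 -0.54
```

Call:
carry_out:
  series:
    - [[0,0,0.05],[0,0,0],1]
    - [[0,0,0.09],[0,0,0],1]
    - [[0,0,0.108],[0,0,0],1]
    - [[0,0,0.108],[0,0,0],-1]
    - [[0,0,0.108],[0,0,0],-1]
    - [[0,0,0.108],[0,0,0],-1]
    - [[0,0,0.108],[0,0,0],-1]
    - [[0,0,0.108],[0,0,0],-1]

```text
time_s: 41.1
ee_pos: [0.4868, 0.3039, 0.0995]
ee_rot: [0.707, 0.707, 0.001, -0.0]
contact_force: [-4.7, -0.6, 8.5]
grip_width: 0.7
finger_force: 29.9
```

Call:
carry_out:
  series:
    - [[0,0,0],[0,0,0],-1]
    - [[0,0,-0.025],[0,0,0],-1]
    - [[0.0125,-0.0275,-0.03],[0,0,0],-1]
    - [[0.0125,-0.0275,-0.03],[0,0,0],-1]
    - [[0.0125,-0.0275,-0.015],[0,0,0],-1]
    - [[0.0125,-0.0275,0],[0,0,0],-1]
    - [[0.0125,-0.0275,0],[0,0,0],-1]
    - [[0.0125,-0.0275,0],[0,0,0],-1]

```text
time_s: 42.1
ee_pos: [0.4592, 0.3153, 0.0975]
ee_rot: [0.707, 0.707, -0.001, 0.0]
contact_force: [-0.2, 0.6, -4.9]
grip_width: 0.698
finger_force: 30.0
```

Call:
carry_out:
  series:
    - [[0,0,0],[0,0,0],1]
    - [[0,0,0],[0,0,0],1]
    - [[0,0,0],[0,0,0],1]
    - [[0,0,0],[0,0,0],1]
    - [[0,0,-0.05],[0,0,0],1]
    - [[0,0,-0.1],[0,0,0],1]
    - [[-0.06,0.005,-0.12],[0,0,0],1]
    - [[-0.12,0.01,-0.12],[0,0,0],1]

```text
time_s: 43.1
ee_pos: [0.4697, 0.195, 0.2201]
ee_rot: [0.707, 0.708, 0.001, 0.0]
contact_force: [1.2, -0.9, 0.5]
grip_width: 1.001
finger_force: 0.0
```

Call:
carry_out:
  series:
    - [[-0.06,0.002,0],[0,0,0],1]
    - [[-0.121,0.0035,0],[0,0,0],1]
    - [[-0.121,0.0035,0],[0,0,0],1]
    - [[-0.121,0.0035,0],[0,0,0],1]

```text
time_s: 43.6
ee_pos: [0.4726, 0.0753, 0.2186]
ee_rot: [0.707, 0.707, 0.0, -0.0]
contact_force: [-0.7, 0.1, 0.1]
grip_width: 1.002
finger_force: 0.0
```

```bash
python3 - <<'E'
from h import *
st()
look('top',['pot_orange_mid','pot_grey_mid','pot_white_mid'],5)
look('scene',['pot_orange_mid','pot_grey_mid','pot_white_mid'],5,);st()
E
```

```text
t 43.60 p [0.4726 0.0753 0.2186] ytool deg -0.0 tilt z [ 0.  0. -1.] w 1.002 F [-0.7  0.1  0.1] ff 0.0 q7 -0.16
top pot_orange_mid [([0.468, 0.195, 0.079], 0.72), ([0.461, 0.314, 0.074], 0.29)]
top pot_grey_mid [([0.46, 0.314, 0.075], 0.57)]
top pot_white_mid [([0.26, 0.22, 0.074], 0.86), ([0.582, -0.111, 0.186], 0.71)]
scene pot_orange_mid [([0.469, 0.195, 0.076], 0.87), ([0.576, -0.105, 0.231], 0.59), ([0.562, 0.198, -0.001], 0.54), ([0.47, 0.073, 0.001], 0.26)]
scene pot_grey_mid [([0.462, 0.313, 0.074], 0.56)]
scene pot_white_mid [([0.255, 0.218, 0.073], 0.95), ([0.476, 0.075, 0.074], 0.55), ([0.562, 0.198, 0.001], 0.3)]
t 44.00 p [0.4726 0.0753 0.2184] ytool deg 0.0 tilt z [-0. -0. -1.] w 0.999 F [ 0.4 -0.6 -0.4] ff 0.0 q7 -0.16
```

Call:
carry_out:
  series:
    - [[0,0,0.05],[0,0,0],1]
    - [[0,0,0.1],[0,0,0],1]
    - [[0,0,0.12],[0,0,0],1]
    - [[0,0,0.12],[0,0,0],-1]
    - [[0,0,0.12],[0,0,0],-1]
    - [[0,0,0.12],[0,0,0],-1]
    - [[0,0,0.12],[0,0,0],-1]
    - [[0,0,0.12],[0,0,0],-1]

```text
time_s: 45.0
ee_pos: [0.4738, 0.0752, 0.0996]
ee_rot: [0.707, 0.707, 0.001, 0.001]
contact_force: [3.0, 0.7, 8.7]
grip_width: 0.697
finger_force: 30.0
```

```bash
python3 -c "
from h import *
st()"
```

```text
t 45.00 p [0.4738 0.0752 0.0996] ytool deg -0.0 tilt z [ 0.003  0.001 -1.   ] w 0.697 F [3.  0.7 8.7] ff 29.966551065444946 q7 -0.08
```

Call:
carry_out:
  series:
    - [[0,0,0],[0,0,0],-1]
    - [[0,0,-0.04],[0,0,0],-1]
    - [[-0.045,-0.025,-0.05],[0,0,0],-1]
    - [[-0.09,-0.05,-0.05],[0,0,0],-1]
    - [[-0.135,-0.073,-0.05],[0,0,0],-1]
    - [[-0.135,-0.073,-0.02],[0,0,0],-1]
    - [[-0.135,-0.073,0.0],[0,0,0],-1]
    - [[-0.135,-0.073,0.001],[0,0,0],-1]

```text
time_s: 46.0
ee_pos: [0.3988, -0.0602, 0.0968]
ee_rot: [0.707, 0.707, -0.001, -0.001]
contact_force: [-0.5, 0.2, -5.0]
grip_width: 0.7
finger_force: 30.0
```

Call:
carry_out:
  series:
    - [[0,0,0],[0,0,0],1]
    - [[0,0,0],[0,0,0],1]
    - [[0,0,0],[0,0,0],1]
    - [[0,0,0],[0,0,0],1]
    - [[0,0,-0.06],[0,0,0],1]
    - [[0,0,-0.12],[0,0,0],0]
    - [[0.05,0.02,-0.15],[0,0,0],-0.3]
    - [[0.1,0.045,-0.15],[0,0,0],-0.3]

```text
time_s: 47.0
ee_pos: [0.4461, 0.0415, 0.2503]
ee_rot: [0.707, 0.707, 0.003, 0.001]
contact_force: [1.6, -0.2, 0.1]
grip_width: 0.716
finger_force: 0.0
```

Call:
carry_out:
  series:
    - [[0.025,0.005,0],[0,0,0],-0.3]
    - [[0.025,0.005,0],[0,0,0],-0.3]
    - [[0.025,0.005,0],[0,0,0],-0.3]

```text
time_s: 47.38
ee_pos: [0.4494, 0.0641, 0.2474]
ee_rot: [0.707, 0.707, -0.0, 0.0]
contact_force: [-0.6, 0.6, -0.3]
grip_width: 0.398
finger_force: 0.0
```

```bash
python3 - <<'E'
from h import *
st()
look('wrist',['cup_3_mid','cup_3_eye','pad_3'],5,'w9')
look('top',['cup_3_mid','cup_3_eye','pot_white_mid'],5)
look('scene',['cup_3_mid','cup_3_eye','pot_white_mid'],5)
E
```

```text
t 47.38 p [0.4494 0.0641 0.2474] ytool deg -0.0 tilt z [-0. -0. -1.] w 0.398 F [-0.6  0.6 -0.3] ff 0.0 q7 -0.18
wrist cup_3_mid [([0.55, 0.075, 0.04], 0.88)]
wrist cup_3_eye [([0.543, 0.119, 0.064], 0.59)]
wrist pad_3 [([0.475, 0.076, 0.002], 0.93)]
top cup_3_mid [([0.598, -0.36, 0.241], 0.54)]
top cup_3_eye [([0.461, 0.315, 0.002], 0.39)]
top pot_white_mid [([0.261, 0.218, 0.074], 0.96), ([0.397, -0.062, 0.07], 0.81), ([0.261, -0.339, 0.003], 0.3)]
scene cup_3_mid [([0.554, 0.076, 0.038], 0.54)]
scene cup_3_eye [([0.545, 0.12, 0.063], 0.55), ([0.397, -0.054, 0.077], 0.42)]
scene pot_white_mid [([0.254, 0.221, 0.072], 0.9), ([0.4, -0.055, 0.076], 0.63)]
```

View pics/w9.png

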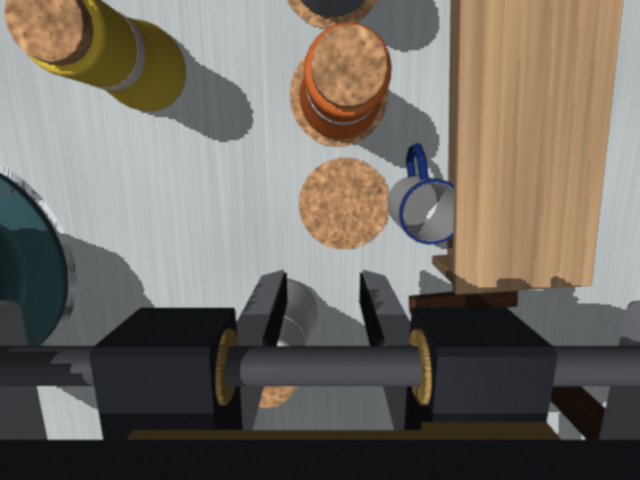

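Cup 3's rim is at px (430,212) with its handle at (417,160), turned about 12°. The white pot stands aside near px (295,310). I'll grip it the same way.

Call:
carry_out:
  series:
    - [[0.0115,0.055,0.01],[0,0,0],-0.3]
    - [[0.0115,0.074,0.05],[0,0,0],-0.3]
    - [[0.0115,0.074,0.1],[0,0,0],-0.3]
    - [[0.0115,0.074,0.14],[0,0,0],-0.3]
    - [[0.0115,0.074,0.17],[0,0,0],-0.3]
    - [[0.0115,0.074,0.19],[0,0,0],-0.3]
    - [[0.0115,0.074,0.2],[0,0,0],-0.3]
    - [[0.0115,0.074,0.202],[0,0,0],-0.3]

```text
time_s: 48.98
ee_pos: [0.5236, 0.0763, 0.0453]
ee_rot: [0.707, 0.707, -0.0, -0.0]
contact_force: [-0.2, 0.1, -0.6]
grip_width: 0.351
finger_force: 0.0
```

Call:
carry_out:
  series:
    - [[0,0,0],[0,0,0],-1]
    - [[0,0,0],[0,0,0],-1]
    - [[0,0,0],[0,0,0],-1]
    - [[0,0,0],[0,0,0],-1]
    - [[0,0,0],[0,0,0],-1]

```text
time_s: 49.6
ee_pos: [0.5241, 0.0767, 0.046]
ee_rot: [0.707, 0.707, 0.001, 0.0]
contact_force: [-0.7, 0.4, 6.6]
grip_width: 0.056
finger_force: 28.5
```

```bash
python3 - <<'E'
from h import *
st()
E
```

```text
t 49.60 p [0.5241 0.0767 0.046 ] ytool deg 0.0 tilt z [ 0.001  0.    -1.   ] w 0.056 F [-0.7  0.4  6.6] ff 28.487674305215478 q7 -0.01
```

Call:
carry_out:
  series:
    - [[0,-0.02,-0.002],[0,0,0],-1]
    - [[0,-0.045,-0.005],[0,0,0],-1]
    - [[0,-0.06,-0.04],[0,0,0],-1]
    - [[0,-0.07,-0.09],[0,0,0],-1]
    - [[0,-0.075,-0.14],[0,0,0],-1]
    - [[0,-0.075,-0.19],[0,0,0],-1]
    - [[0,-0.075,-0.21],[0,0,0],-1]
    - [[0,-0.075,-0.21],[0,0,0],-1]

```text
time_s: 50.6
ee_pos: [0.449, 0.0765, 0.2564]
ee_rot: [0.707, 0.707, 0.001, 0.0]
contact_force: [-0.1, 0.1, -2.1]
grip_width: 0.051
finger_force: 29.1
```

Call:
carry_out:
  series:
    - [[-0.06,0,0],[0,0,0],-1]
    - [[-0.12,0,0],[0,0,0],-1]
    - [[-0.18,0,0],[0,0,0],-1]
    - [[-0.24,0,0],[0,0,0],-1]
    - [[-0.3,0,0],[0,0,0],-1]
    - [[-0.36,0,0],[0,0,0],-1]
    - [[-0.42,0,0],[0,0,0],-1]
    - [[-0.483,0,0],[0,0,0],-1]

```text
time_s: 51.6
ee_pos: [0.4481, -0.4076, 0.2536]
ee_rot: [0.707, 0.707, -0.0, -0.001]
contact_force: [0.4, 1.3, -0.7]
grip_width: 0.055
finger_force: 29.1
```

Call:
carry_out:
  series:
    - [[0,0,0],[0,0,5],-1]
    - [[0,0,0],[0,0,5],-1]
    - [[0,0,0],[0,0,5],-1]

```text
time_s: 51.98
ee_pos: [0.4487, -0.4052, 0.2547]
ee_rot: [0.736, 0.677, -0.0, -0.001]
contact_force: [-0.2, 0.6, -0.7]
grip_width: 0.055
finger_force: 29.7
```

```bash
python3 - <<'E'
from h import *
f=look('wrist',['cup_3_mid','cup_3_eye','hook_3'],5);st()
g=look('scene',['cup_3_mid','cup_3_eye','hook_3'],5)
look('top',['hook_3'],5)
cv2.imwrite('pics/c10.png',np.hstack([cv2.resize(f,(400,300)),cv2.resize(g[180:360,150:390],(400,300))])[:,:,::-1])
E
```

```text
wrist cup_3_mid [([0.475, -0.411, 0.245], 0.88)]
wrist cup_3_eye [([0.478, -0.366, 0.273], 0.59)]
wrist hook_3 [([0.594, -0.357, 0.239], 0.75)]
t 52.17 p [ 0.4489 -0.4055  0.2556] ytool deg -4.9 tilt z [ 0.  0. -1.] w 0.050 F [-1.1  0.4 -0.7] ff 29.695325343956256 q7 0.86
scene cup_3_mid [([0.475, -0.409, 0.248], 0.69)]
scene cup_3_eye [([0.47, 0.077, -0.001], 0.68), ([0.475, -0.366, 0.271], 0.61), ([0.469, 0.192, 0.074], 0.28)]
scene hook_3 [([0.584, -0.229, 0.236], 0.93), ([0.597, -0.36, 0.236], 0.9), ([0.567, -0.098, 0.241], 0.59)]
top hook_3 [([0.594, -0.362, 0.241], 0.96), ([0.587, -0.232, 0.238], 0.95), ([0.572, -0.104, 0.241], 0.94), ([0.582, -0.24, 0.183], 0.51)]
```

View pics/c10.png

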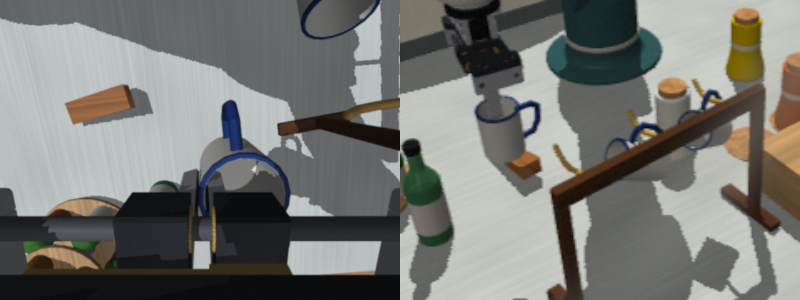

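Cup 3 is held squarely, with its handle at px (230,125) of the left half and hook 3 ahead of it at (300,125). Threading next.

Call:
carry_out:
  series:
    - [[0.004,0.03,0],[0,0,0],-1]
    - [[0.007,0.05,0],[0,0,0],-1]
    - [[0.009,0.07,0],[0,0,0],-1]
    - [[0.0115,0.09,0],[0,0,0],-1]
    - [[0.0135,0.107,0],[0,0,0],-1]
    - [[0.015,0.119,0],[0,0,0],-1]
    - [[0.015,0.119,0],[0,0,0],-1]
    - [[0.015,0.119,0],[0,0,0],-1]

```text
time_s: 53.48
ee_pos: [0.5677, -0.4019, 0.2556]
ee_rot: [0.738, 0.675, -0.0, 0.0]
contact_force: [1.4, -0.2, -1.4]
grip_width: 0.058
finger_force: 29.7
```

```bash
python3 - <<'E'
from h import *
f=look('wrist',['cup_3_eye','hook_3'],5);st()
g=look('scene',['cup_3_eye'],5)
cv2.imwrite('pics/c11.png',np.hstack([cv2.resize(f,(400,300)),cv2.resize(g[180:360,150:390],(400,300))])[:,:,::-1])
E
```

```text
wrist cup_3_eye [([0.593, -0.361, 0.273], 0.64)]
wrist hook_3 [([0.596, -0.358, 0.24], 0.92)]
t 53.62 p [ 0.5679 -0.4018  0.2558] ytool deg -5.0 tilt z [ 0. -0. -1.] w 0.054 F [-0.3 -0.  -0.7] ff 29.69489759767498 q7 0.76
scene cup_3_eye [([0.595, -0.362, 0.268], 0.91), ([0.396, -0.055, 0.075], 0.73)]
```

View pics/c11.png

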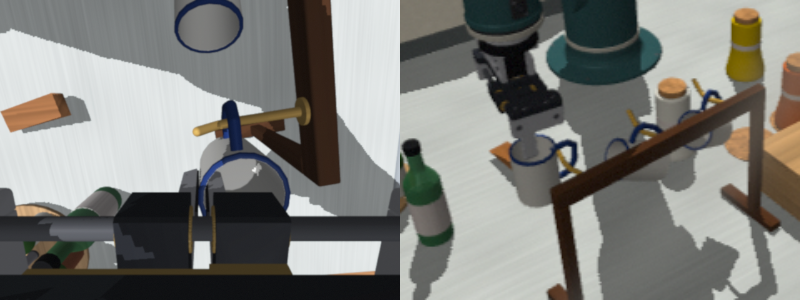

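The hook is through the handle at px (232,122) of the left half. Lowering and releasing, then fetching the white pot.

Call:
carry_out:
  series:
    - [[0,0,0.01],[0,0,0],-1]
    - [[0,0,0.02],[0,0,0],-1]
    - [[0,0,0.027],[0,0,0],-1]
    - [[0,0,0.027],[0,0,0],-1]
    - [[0,0,0.027],[0,0,0],-0.4]
    - [[0,0,0.027],[0,0,0],-0.4]
    - [[0,0,0.027],[0,0,0],-0.4]
    - [[0,0,0.027],[0,0,0],-0.4]

```text
time_s: 54.72
ee_pos: [0.5684, -0.4017, 0.2287]
ee_rot: [0.737, 0.676, -0.0, 0.0]
contact_force: [-0.7, -0.4, -0.5]
grip_width: 0.298
finger_force: 0.1
```

Call:
carry_out:
  series:
    - [[0,0,-0.03],[0,0,0],-0.4]
    - [[0,0,-0.07],[0,0,0],-0.4]
    - [[0,0,-0.12],[0,0,0],-0.4]
    - [[0,-0.06,-0.15],[0,0,0],0]
    - [[0,-0.12,-0.15],[0,0,-5],1]
    - [[0,-0.12,-0.15],[0,0,-5],1]
    - [[0,-0.12,-0.15],[0,0,-5],1]

```text
time_s: 55.6
ee_pos: [0.4492, -0.3908, 0.3789]
ee_rot: [0.707, 0.707, 0.0, 0.0]
contact_force: [0.0, -0.4, -0.7]
grip_width: 0.69
finger_force: 0.0
```

```bash
python3 - <<'E'
from h import *
st()
look('wrist',['cup_3_eye'],5)
look('scene',['cup_3_eye','pot_white_mid','pot_orange_mid','pot_grey_mid'],5);st()
E
```

```text
t 55.60 p [ 0.4492 -0.3908  0.3789] ytool deg 0.0 tilt z [ 0.001  0.    -1.   ] w 0.690 F [ 0.  -0.4 -0.7] ff 0.0 q7 0.86
wrist cup_3_eye [([0.593, -0.369, 0.235], 0.62)]
scene cup_3_eye [([0.593, -0.372, 0.231], 0.83)]
scene pot_white_mid [([0.398, -0.059, 0.075], 0.78), ([0.255, 0.219, 0.071], 0.7)]
scene pot_orange_mid [([0.467, 0.191, 0.07], 0.6), ([0.583, -0.236, 0.184], 0.23)]
scene pot_grey_mid [([0.461, 0.315, 0.073], 0.63)]
t 55.95 p [ 0.4492 -0.3911  0.3781] ytool deg 0.0 tilt z [-0.001 -0.    -1.   ] w 0.978 F [-0.4 -0.2  0.3] ff 0.0 q7 0.86
```

Call:
carry_out:
  series:
    - [[0.06,-0.01,0],[0,0,0],1]
    - [[0.12,-0.02,0],[0,0,0],1]
    - [[0.18,-0.03,0],[0,0,0],1]
    - [[0.24,-0.04,0],[0,0,0],1]
    - [[0.295,-0.05,0],[0,0,0],1]
    - [[0.331,-0.05,0.03],[0,0,0],1]
    - [[0.331,-0.05,0.08],[0,0,0],1]
    - [[0.331,-0.05,0.12],[0,0,0],1]

```text
time_s: 56.95
ee_pos: [0.3987, -0.0598, 0.257]
ee_rot: [0.707, 0.707, -0.0, 0.0]
contact_force: [1.0, -0.8, -0.1]
grip_width: 0.997
finger_force: 0.0
```

Call:
carry_out:
  series:
    - [[0,0,0.05],[0,0,0],1]
    - [[0,0,0.1],[0,0,0],1]
    - [[0,0,0.14],[0,0,0],1]
    - [[0,0,0.161],[0,0,0],1]
    - [[0,0,0.161],[0,0,0],1]
    - [[0,0,0.161],[0,0,0],-1]
    - [[0,0,0.161],[0,0,0],-1]
    - [[0,0,0.161],[0,0,0],-1]

```text
time_s: 57.95
ee_pos: [0.3993, -0.06, 0.0981]
ee_rot: [0.707, 0.707, 0.001, 0.0]
contact_force: [0.9, -0.5, -0.3]
grip_width: 0.718
finger_force: 0.0
```

Call:
carry_out:
  series:
    - [[0,0,0],[0,0,0],-1]
    - [[0,0,0],[0,0,0],-1]
    - [[0,0,-0.05],[0,0,0],-1]
    - [[0,0,-0.055],[0,0,0],-1]

```text
time_s: 58.45
ee_pos: [0.4001, -0.0601, 0.1545]
ee_rot: [0.707, 0.707, 0.002, 0.001]
contact_force: [0.3, -0.1, -6.5]
grip_width: 0.698
finger_force: 30.0
```

```bash
python3 - <<'E'
from h import *
st()
look('scene',['pot_white_mid'])
E
```

```text
t 58.45 p [ 0.4001 -0.0601  0.1545] ytool deg -0.0 tilt z [ 0.004  0.001 -1.   ] w 0.698 F [ 0.3 -0.1 -6.5] ff 29.99888777732849 q7 0.14
scene pot_white_mid [([0.399, -0.059, 0.133], 0.83), ([0.257, 0.219, 0.073], 0.79)]
```

Call:
carry_out:
  series:
    - [[0.045,0.025,0],[0,0,0],-1]
    - [[0.09,0.05,0],[0,0,0],-1]
    - [[0.1355,0.0735,0],[0,0,0],-1]
    - [[0.1355,0.0735,0.02],[0,0,0],-1]
    - [[0.1355,0.0735,0.045],[0,0,0],-1]
    - [[0.1355,0.0735,0.055],[0,0,0],-1]
    - [[0.1355,0.0735,0.055],[0,0,0],-1]
    - [[0.1355,0.0735,0.055],[0,0,0],-1]

```text
time_s: 59.55
ee_pos: [0.4722, 0.0752, 0.097]
ee_rot: [0.707, 0.707, -0.0, -0.0]
contact_force: [0.2, -0.1, -5.5]
grip_width: 0.696
finger_force: 30.0
```

Call:
carry_out:
  series:
    - [[0,0,0],[0,0,0],1]
    - [[0,0,0],[0,0,0],1]
    - [[0,0,0],[0,0,0],1]
    - [[0,0,0],[0,0,0],1]
    - [[0,0,-0.05],[0,0,0],1]
    - [[0,0,-0.11],[0,0,0],1]
    - [[0,0,-0.17],[0,0,0],1]
    - [[0,-0.04,-0.23],[0,0,0],1]

```text
time_s: 60.55
ee_pos: [0.4382, 0.0752, 0.3216]
ee_rot: [0.707, 0.707, 0.0, 0.001]
contact_force: [-0.6, 1.0, -0.3]
grip_width: 0.998
finger_force: 0.0
```

Call:
carry_out:
  series:
    - [[0,-0.04,0],[0,0,0],1]
    - [[0,-0.04,0],[0,0,0],1]
    - [[0,-0.04,0],[0,0,0],1]

```text
time_s: 60.92
ee_pos: [0.398, 0.0755, 0.3195]
ee_rot: [0.707, 0.707, 0.0, 0.0]
contact_force: [0.2, 0.0, -0.0]
grip_width: 1.0
finger_force: 0.0
```

```bash
python3 - <<'E'
from h import *
st()
for c in('top','scene'): f=look(c,['pot_white_mid','pot_orange_mid','pot_grey_mid','cup_1_eye','bottle','fork','wedge'],4,'end_'+c)
E
```

```text
t 60.92 p [0.398  0.0755 0.3195] ytool deg -0.0 tilt z [ 0.  0. -1.] w 1.000 F [ 0.2  0.  -0. ] ff 0.0 q7 -0.32
top pot_white_mid [([0.259, 0.221, 0.074], 0.65)]
top pot_orange_mid []
top pot_grey_mid [([0.459, 0.315, 0.074], 0.83)]
top cup_1_eye [([0.581, -0.106, 0.234], 0.57)]
top bottle [([0.365, -0.521, 0.0], 0.6)]
top fork [([0.299, 0.449, -0.002], 0.55)]
top wedge [([0.264, -0.338, 0.003], 0.88), ([0.46, 0.316, 0.074], 0.3)]
scene pot_white_mid [([0.253, 0.218, 0.075], 0.66), ([0.471, 0.081, 0.075], 0.62), ([0.46, 0.315, -0.001], 0.43)]
scene pot_orange_mid [([0.469, 0.193, 0.074], 0.59), ([0.591, -0.233, 0.234], 0.17)]
scene pot_grey_mid [([0.46, 0.316, 0.072], 0.8), ([0.592, -0.372, 0.232], 0.34)]
scene cup_1_eye [([0.578, -0.104, 0.235], 0.75)]
scene bottle [([0.366, -0.524, 0.002], 0.86), ([0.578, -0.112, 0.182], 0.54)]
scene fork [([0.3, 0.456, 0.001], 0.41)]
scene wedge [([0.259, -0.339, -0.005], 0.74), ([0.458, 0.317, -0.0], 0.67), ([0.367, -0.519, 0.003], 0.43), ([0.559, 0.201, -0.003], 0.36)]
```

View pics/end_scene.png

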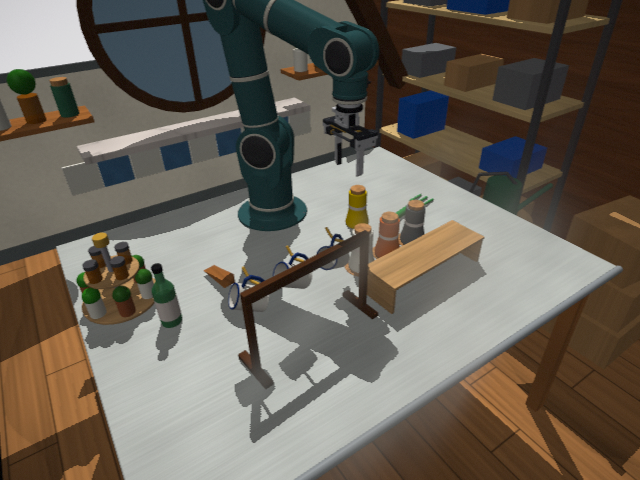

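All three cups hang at px (240,293), (290,268) and (330,248), and the pots are back on their pads. I'll wait a moment, check once more, then hand in.

Call:
carry_out:
  series:
    - [[0,0,-0.02],[0,0,0],1]
    - [[0,0,-0.02],[0,0,0],1]
    - [[0,0,-0.02],[0,0,0],1]
    - [[0,0,-0.02],[0,0,0],1]
    - [[0,0,-0.02],[0,0,0],1]
    - [[0,0,-0.02],[0,0,0],1]
    - [[0,0,-0.02],[0,0,0],1]
    - [[0,0,-0.02],[0,0,0],1]

```text
time_s: 62.72
ee_pos: [0.3978, 0.0755, 0.3394]
ee_rot: [0.707, 0.707, -0.0, 0.0]
contact_force: [-0.2, -1.4, 0.0]
grip_width: 1.0
finger_force: 0.0
```

Call:
carry_out:
  series:
    - [[0,0,0],[0,0,0],1]
    - [[0,0,0],[0,0,0],1]
    - [[0,0,0],[0,0,0],1]
    - [[0,0,0],[0,0,0],1]
    - [[0,0,0],[0,0,0],1]
    - [[0,0,0],[0,0,0],1]
    - [[0,0,0],[0,0,0],1]
    - [[0,0,0],[0,0,0],1]

```text
time_s: 63.72
ee_pos: [0.3977, 0.0754, 0.3395]
ee_rot: [0.707, 0.707, -0.0, 0.0]
contact_force: [-0.7, 0.8, 0.7]
grip_width: 0.999
finger_force: 0.0
```

```bash
python3 - <<'E'
from h import *
def near(a,b): return any(np.linalg.norm(np.array(r)-b)<.014 for r in a)
home={'pot_white_mid':(.473,.075,.075),'pot_orange_mid':(.468,.195,.075),'pot_grey_mid':(.460,.316,.075)}
ok=[]
for t,h in home.items():
    a=[]
    for c in('scene','top'):
        grab_frame(c);a+=[r['at'] for r in pinpoint(c,t)]
    ok.append(near(a,np.array(h)));print(t,ok[-1])
if all(ok): print(close_job())
E
```

```text
pot_white_mid True
pot_orange_mid True
pot_grey_mid True
the job is handed in; nothing more can be done
None
```

I handed the job in after about 64 s: all three cups hang on hooks of their own, the three pots stand on their pads (the grey one knocked aside mid-run and put back), and the bottle, fork and wedge are where they were; no verdict came back.

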